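Unlock, load and re-lock an autosampler tray held by two T-head keys

ROBOT

A 6-joint arm with a two-finger parallel gripper is mounted at the origin on the work surface. World frame = base frame: x ahead of the robot, y to its left, z up, the work surface at z = 0. Lengths are in mm, angles in rad, forces in N, time in s.
With the tool pointing down it reaches from about 350 to 775 mm from the base axis. Payload 7.3 kg.
Tool frame: the origin (TCP) lies at the very end of the fingers, on their centre line; the grasp point (between the pads) lies 19 mm behind it; z points along the fingers, y is the line along which they close (so a half turn about z gives the same grasp; the last joint's range is limited). The gripper opens to 92 mm and grips with 3 to 60 N. Pads are 19 mm wide; open, the fingers measure 130 mm over their backs; the gripper's body (75 mm by 190 mm) begins 47 mm behind the grasp point.
Start: joints at [1.054, 0.342, 1.524, -0, 1.275, -0.146], TCP at [190.227, 489.345, 226.741] pointing down, gripper open.
Joint ranges: [-2.53, 2.53], [-0.77, 2.02], [0.04, 2.7], [-1, 4.14], [0.28, 2.66], [-3.11, 3.11]. Speed limits (rad/s): [2.57, 2.57, 3.14, 3.14, 3.14, 3.14].

INTERFACE

Orientations are given as [roll, pitch, yaw] about the fixed x, y, z axes, in that order (R = Rz(yaw) Ry(pitch) Rx(roll)).
In Python, from plant import get_obs, capture, close_job gives the robot as it stands. The module is installed in compiled form; this text tells all that it offers.
- The arm moves only by the shell command python3 -m handwheel 'ROWS'. ROWS is JSON, a list of rows, each a list of 3 entries, a list of its own where there are three numbers: the turn, a rotation vector about the tool's x, y, z in degrees, then the shift along the tool's x, y, z in m, then the opening, from 0 (shut) to 1 (fully open). A call has 1 to 12 rows; each row is the pose to reach, as a shift and turn from the pose commanded when the call began, along the tool's axes at that moment; what a row does not reach only later rows make up. A row lasts 1/10 s, in which the tool goes at most 50 mm and 8.59 degrees, less where a joint would pass 70% of its speed; a pose out of reach is approached as far as the arm can. A call with a gripper value outside its range is refused whole. The fingers move at their own pace and stop on an object; the grip force is fixed at half the most. Time passes only in rows, so rows that repeat a pose let the fingers close. It gives the time, the measured TCP pose, the force, the opening and the grip force at its end, in the units of the state.
- get_obs(): the state, without advancing time (a new reading comes with each control period).
- capture(name): name is "scene" or "top" or "wrist"; returns a dict with "image" (400x640x3 uint8, red, green, blue), "depth" (400x640 float32, mm along the optical axis (not along the pixel's ray), 0 where there is no reading), "fx", "fy", "cx", "cy" (pixels), "camera_from_world" (4x4, takes a point from world to camera coordinates). Camera axes: x right, y down, z forward; pixel columns grow to the right and rows downward; lengths in mm; the calibration is good to about 2 mm. A picture is of the moment at which its call begins.
- close_job(): hands the job in; it is judged then, once.
The state is a dict: "time": time; "joint_positions": joint angles; "dq": joint speeds; "tau": joint torques, N m; "tool_pos": TCP position; "tcp_rot": TCP orientation; "contact_force": force on the tool from outside, world axes, zero at the start; "moment": the same for the moment, N m; "grip_width": finger opening in mm; "finger_force": force on a finger pad.
Only numpy, scipy, OpenCV 4.12 (cv2) and the standard library are available. Lean on these libraries where they do the work, as an engineer would, in place of code of your own. Each camera call takes 0.05 s, during which the arm holds its last target. There are 200 camera calls.

TASK

Unlock the autosampler tray: give each orange-handled T-head key a quarter turn until its head lines up with its slot, lift it out and park both upright in the grey stand. Then pull the white tray out from under the canopy by its black grip, stand every amber jar upright in it, one to a pocket, and push it fully home again. Lock it: put both keys back down through the slots in the blue crossbar until the collars sit on it, turn them a quarter turn so that the handles lie square across the slots, and let go; do not tip over the green flask.

Things in the scene. Friction and masses are not known exactly. Their poses are not given: they have to be found in the camera images.
- jar1_mid (a point): Amber sample jar with white screw cap, standing on the bench: 47 mm diameter, 50 mm tall, 77 to 154 g, heavy-bottomed; this point is its centre, half-way up (25 mm), z along its axis. 2 to 4 of the four jars are present; an absent one reads None. A jar may get knocked a few cm aside.
- jar2_mid (a point): Amber sample jar with white screw cap, standing on the bench: 47 mm diameter, 50 mm tall, 77 to 154 g, heavy-bottomed; this point is its centre, half-way up (25 mm), z along its axis. 2 to 4 of the four jars are present; an absent one reads None. A jar may get knocked a few cm aside.
- jar3_mid (a point): Amber sample jar with white screw cap, standing on the bench: 47 mm diameter, 50 mm tall, 77 to 154 g, heavy-bottomed; this point is its centre, half-way up (25 mm), z along its axis. 2 to 4 of the four jars are present; an absent one reads None. A jar may get knocked a few cm aside.
- jar4_mid (a point): Amber sample jar with white screw cap, standing on the bench: 47 mm diameter, 50 mm tall, 77 to 154 g, heavy-bottomed; this point is its centre, half-way up (25 mm), z along its axis. 2 to 4 of the four jars are present; an absent one reads None. A jar may get knocked a few cm aside.
- cell1 (a point): Centre of the inner floor of one of the tray's four compartments (square pockets 56 x 56 mm, 20 mm deep from the wall tops to this floor, for one jar each). Axes as tray_grip. It moves with the tray. Cells 1 and 2 are the leading (canopy) row; centres are 82 mm apart along x, 62 mm along y.
- cell2 (a point): Centre of the inner floor of one of the tray's four compartments (square pockets 56 x 56 mm, 20 mm deep from the wall tops to this floor, for one jar each). Axes as tray_grip. It moves with the tray. Cells 1 and 2 are the leading (canopy) row; centres are 82 mm apart along x, 62 mm along y.
- cell3 (a point): Centre of the inner floor of one of the tray's four compartments (square pockets 56 x 56 mm, 20 mm deep from the wall tops to this floor, for one jar each). Axes as tray_grip. It moves with the tray. Cells 1 and 2 are the leading (canopy) row; centres are 82 mm apart along x, 62 mm along y.
- cell4 (a point): Centre of the inner floor of one of the tray's four compartments (square pockets 56 x 56 mm, 20 mm deep from the wall tops to this floor, for one jar each). Axes as tray_grip. It moves with the tray. Cells 1 and 2 are the leading (canopy) row; centres are 82 mm apart along x, 62 mm along y.
- tray (a joint): How far the white tray is pulled out, m: 0 = fully home (end stop, under the canopy), 0.11 = fully out (end stop). It starts home, slides at about 2 N and stays where it is left.
- canopy (a point): Middle of the top edge of the sampler's cream canopy, on the side facing the crossbar; axes as tray_grip. The canopy is 200 mm (x) wide, its top 128 mm and underside 116 mm above the bench; it runs 82 mm from here to -y, to a cream tower 135 mm high. At home the leading half of the tray is under it, and the slots' centres are 87 mm from this edge.
- tray_grip (a point): Black upright fin on the tongue that sticks out from the tray's blue crossbar: 40 mm (x) by 12 mm (y), 34 mm high; this point is on its centre line, 68 mm above the bench, 12 mm below the fin's top. Pinch it from above across y. Axes (they move with the tray): x along the crossbar, y along the lane, outwards (pull to +y, push to -y), z up.
- slot_a (a point): Centre of the key slot on the -x side, at the crossbar's top (46 mm above the bench): 50 mm (x) by 17 mm (y), axes as tray_grip. A fixed plate below, underside 14 mm below this point, has slots that line up only when the tray is home. A seated key's handle centre is 55 mm above this point, its head 3 mm below the plate, free to turn either way.
- slot_b (a point): The same on the +x side, 110 mm from slot_a. The grip point is 90 mm from either, 57 mm further out along y.
- key1_grip (a point): Centre of the orange handle, 46 (x) x 14 (y) x 30 mm high, of a 120 g steel T-head key; at the start seated and locked in a slot of the crossbar. Below this point: underside of the 30 mm round, 5 mm collar at 55 mm; 12 mm round shank; T-head 44 mm (x, parallel to the handle) x 12 mm, at 72 to 80 mm. z up; x and -x alike. The keys are alike; either fits either slot and either place in the stand.
- key2_grip (a point): Centre of the orange handle, 46 (x) x 14 (y) x 30 mm high, of a 120 g steel T-head key; at the start seated and locked in a slot of the crossbar. Below this point: underside of the 30 mm round, 5 mm collar at 55 mm; 12 mm round shank; T-head 44 mm (x, parallel to the handle) x 12 mm, at 72 to 80 mm. z up; x and -x alike. The keys are alike; either fits either slot and either place in the stand.
- park_a (a point): Centre of one of the two parking slots of the grey key stand (56 x 170 mm), at its top, 50 mm above the bench; slot 52 mm long (y) by 18 mm wide (x), open down to the bench. A parked key hangs by its collar, handle along this point's y, handle centre 55 mm above it. The two are 88 mm apart.
- park_b (a point): Centre of one of the two parking slots of the grey key stand (56 x 170 mm), at its top, 50 mm above the bench; slot 52 mm long (y) by 18 mm wide (x), open down to the bench. A parked key hangs by its collar, handle along this point's y, handle centre 55 mm above it. The two are 88 mm apart.
- flask_top (a point): Neck of a green conical glass flask, 100 mm above its base, base 72 mm wide, standing on the bench near the jars: do not tip it.

How it is judged (in metres and radians):
On the way, in this order (a step that is already met when the one before it is completed fails the run):
1. both keys hang parked upright in the grey stand, the tray not yet pulled out (within 20 mm of home) (angle between each of key1_grip, key2_grip's own z axis and vertical below 0.15 rad and ((horizontal distance between key1_grip and park_a below 0.015 m and z of key1_grip in the frame of park_a between 0.05 and 0.059 m) or (horizontal distance between key1_grip and park_b below 0.015 m and z of key1_grip in the frame of park_b between 0.05 and 0.059 m)) and ((horizontal distance between key2_grip and park_a below 0.015 m and z of key2_grip in the frame of park_a between 0.05 and 0.059 m) or (horizontal distance between key2_grip and park_b below 0.015 m and z of key2_grip in the frame of park_b between 0.05 and 0.059 m)) and value of joint tray below 0.02 m), for 0.2 s.
2. every jar present stands upright in the tray while the tray is still pulled out (by more than 60 mm) (x of jar1_mid in the frame of tray_grip between -0.081 and 0.081 m and y of jar1_mid in the frame of tray_grip between -0.2075 and -0.0825 m and z of jar1_mid in the frame of tray_grip between -0.005 and 0.007 m and angle between each of jar1_mid, jar2_mid, jar3_mid, jar4_mid's own z axis and vertical below 0.15 rad and x of jar2_mid in the frame of tray_grip between -0.081 and 0.081 m and y of jar2_mid in the frame of tray_grip between -0.2075 and -0.0825 m and z of jar2_mid in the frame of tray_grip between -0.005 and 0.007 m and x of jar3_mid in the frame of tray_grip between -0.081 and 0.081 m and y of jar3_mid in the frame of tray_grip between -0.2075 and -0.0825 m and z of jar3_mid in the frame of tray_grip between -0.005 and 0.007 m and x of jar4_mid in the frame of tray_grip between -0.081 and 0.081 m and y of jar4_mid in the frame of tray_grip between -0.2075 and -0.0825 m and z of jar4_mid in the frame of tray_grip between -0.005 and 0.007 m and value of joint tray above 0.06 m), for 0.2 s.
3. the tray is fully home (within 4 mm) (value of joint tray below 0.004 m), for 0.2 s.
At the end, for the whole second after the job is handed in: Jars present upright (within 0.15 rad) on the tray floor; tray within 4 mm of fully home; each key at rest in a slot, within 10 mm of its centre, upright (0.1 rad), collar on the crossbar (+-5 mm), handle within 0.27 rad of square across the slot (x of jar1_mid in the frame of tray_grip between -0.081 and 0.081 m and y of jar1_mid in the frame of tray_grip between -0.2075 and -0.0825 m and z of jar1_mid in the frame of tray_grip between -0.005 and 0.007 m and angle between each of jar1_mid, jar2_mid, jar3_mid, jar4_mid's own z axis and vertical below 0.15 rad and x of jar2_mid in the frame of tray_grip between -0.081 and 0.081 m and y of jar2_mid in the frame of tray_grip between -0.2075 and -0.0825 m and z of jar2_mid in the frame of tray_grip between -0.005 and 0.007 m and x of jar3_mid in the frame of tray_grip between -0.081 and 0.081 m and y of jar3_mid in the frame of tray_grip between -0.2075 and -0.0825 m and z of jar3_mid in the frame of tray_grip between -0.005 and 0.007 m and x of jar4_mid in the frame of tray_grip between -0.081 and 0.081 m and y of jar4_mid in the frame of tray_grip between -0.2075 and -0.0825 m and z of jar4_mid in the frame of tray_grip between -0.005 and 0.007 m and value of joint tray below 0.004 m and angle between each of key1_grip, key2_grip's own z axis and vertical below 0.1 rad and angle between the x axis of each of key1_grip, key2_grip and the x axis of tray_grip, either way round above 1.3 rad and linear speed of each of key1, key2 below 0.03 m/s and ((horizontal distance between key1_grip and slot_a below 0.01 m and z of key1_grip in the frame of slot_a between 0.05 and 0.059 m) or (horizontal distance between key1_grip and slot_b below 0.01 m and z of key1_grip in the frame of slot_b between 0.05 and 0.059 m)) and ((horizontal distance between key2_grip and slot_a below 0.01 m and z of key2_grip in the frame of slot_a between 0.05 and 0.059 m) or (horizontal distance between key2_grip and slot_b below 0.01 m and z of key2_grip in the frame of slot_b between 0.05 and 0.059 m))); the robot touches nothing.
It fails at once if the green flask is tipped over (angle between flask_top's own z axis and vertical above 0.5 rad).
Of jar1, jar2, jar3, jar4 only 2 to 4 are there at a start; the rules pass over those that are not, and their reading is None.
At some moment in a run one of jar1, jar2, jar3, jar4 may be knocked a few centimetres aside while the robot is not near it.
It also fails if it takes over 210 s, if anything falls off the work surface, if the arm or the gripper's body presses on something with over 40 N, if the wrist force passes 120 N, or if a joint passes its speed limit or range.

## Working session

There is one attempt and no reset: what is moved stays moved. The work goes in short steps, Python scripts to look and compute and a shell command to move; the robot and the scene stay as the last step left them, time stands still between calls to the robot, and variables do not carry over. Pictures are saved under pics/ and viewed, at most 14 in all, crops included, and the job is handed in when it is done.

```bash
mkdir -p pics; cat > h.py <<'E'
import numpy as np, cv2
from plant import get_obs, capture, close_job
def cap(name,out=None):
    c=capture(name)
    if out: cv2.imwrite('pics/'+out,c['image'][:,:,::-1])
    np.savez('/tmp/%s.npz'%name,**c)
    return c
def load(name): return dict(np.load('/tmp/%s.npz'%name))
def world(c):
    v,u=np.mgrid[0:400,0:640]; d=c['depth']
    P=np.stack([(u-c['cx'])/c['fx']*d,(v-c['cy'])/c['fy']*d,d],-1)
    T=np.linalg.inv(c['camera_from_world'])
    W=P@T[:3,:3].T+T[:3,3]; W[d<=0]=np.nan
    return W
E
python3 - <<'E'
from h import *
for n in ('top','scene'):
    c=cap(n,n+'0.png'); print(n,c['fx'],c['cx'],c['cy'],np.linalg.inv(c['camera_from_world']).round(2).tolist())
print(get_obs())
E
```

```text
top 432.1710672374156 317.3166137151397 199.79385910484854 [[-0.01, -1.0, 0.05, 503.29], [-1.0, 0.01, -0.01, 68.95], [0.01, -0.05, -1.0, 1096.71], [0.0, 0.0, 0.0, 1.0]]
scene 376.5084547495476 323.3970055441857 193.35609809005564 [[-0.25, 0.75, -0.61, 1092.9], [0.97, 0.19, -0.16, 216.48], [-0.0, -0.63, -0.78, 777.92], [0.0, 0.0, 0.0, 1.0]]
{'time': 0.1, 'joint_positions': array([ 1.05396650e+00,  3.42631655e-01,  1.52490986e+00, -3.71113252e-05,
        1.27540891e+00, -1.45987005e-01]), 'dq': array([ 0.0005187 , -0.00244126, -0.00413039, -0.00029249,  0.00306389,
       -0.00087141]), 'tau': array([ 2.41657690e-03, -4.32003701e+01, -2.44698036e+01,  7.20269093e-02,
        5.24529931e-02, -7.59232557e-05]), 'tool_pos': array([190.06305038, 488.99951761, 226.12962651]), 'tcp_rot': array([-3.14024416e+00, -1.62401843e-04,  2.77076055e+00]), 'contact_force': array([-0.30868789, -0.30265267, -0.02593588]), 'moment': array([-0.00833874,  0.01831667,  0.01036631]), 'finger_force': 0.0, 'grip_width': 91.55488537367896}
```

View pics/top0.png

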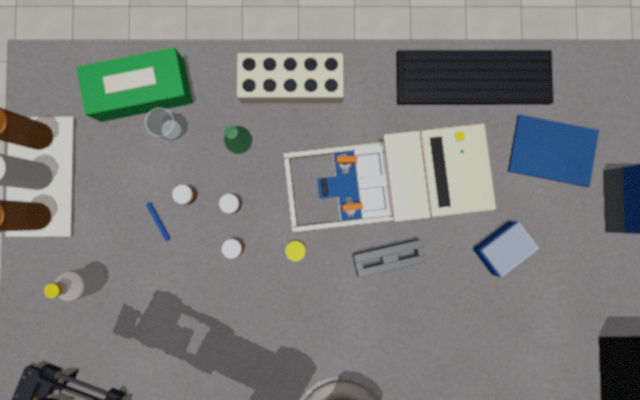

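View pics/scene0.png

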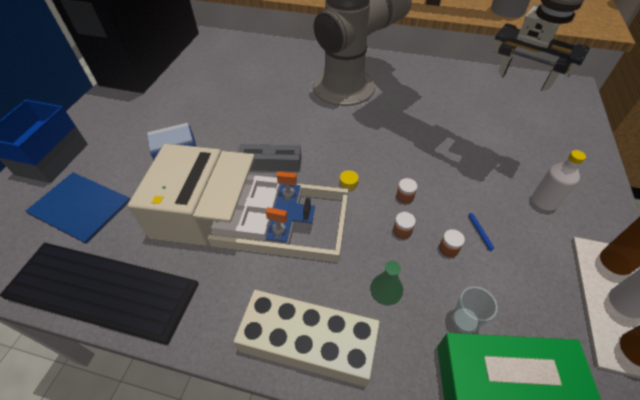

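The top view shows three jars (184,194), (229,203), (232,248), two orange handles (347,159), (352,208), the black fin (323,186), the stand (390,257), and the flask (237,138). The yellow-capped item at (295,251) isn't an amber jar. Next I'll measure with colour and depth.

```bash
python3 - <<'E'
from h import *
for n in ('top','scene'):
    c=load(n); W=world(c); hsv=cv2.cvtColor(c['image'],cv2.COLOR_RGB2HSV); H,S,V=cv2.split(hsv); z=W[...,2]
    print(n)
    def comps(m,tag,mn=15):
        k,l,st,ce=cv2.connectedComponentsWithStats(m.astype(np.uint8))
        for i in range(1,k):
            if st[i,4]<mn: continue
            P=W[l==i]; P=P[~np.isnan(P[:,0])]
            (rx,ry),(a,b),ang=cv2.minAreaRect(P[:,:2].astype(np.float32))
            print(tag,ce[i].round(),st[i,4],'med',np.median(P,0).round(1),'rect',round(rx,1),round(ry,1),round(a),round(b),round(ang,1))
    top=(W[...,0]>150)&(W[...,0]<800)
    comps((H<14)&(S>180)&(V>150)&(z>95)&(z<125)&top,'orange')
    comps((S<60)&(V>130)&(z>42)&(z<58)&top&(W[...,1]>150),'cap')
    comps((H>100)&(H<125)&(S>100)&(z>38)&(z<54)&top,'bar')
    comps((V<70)&(z>68)&(z<90)&top&(W[...,1]<200),'fin',8)
    comps((S<40)&(abs(z-50)<6)&(W[...,0]<520)&(W[...,0]>250)&(W[...,1]<20)&(W[...,1]>-250),'stand')
    comps((H>40)&(H<90)&(S>80)&(z>30)&(z<140)&(W[...,0]<720)&(W[...,1]<320),'flask')
    comps((z>122)&(z<133)&top&(W[...,1]<100)&(S<90),'canopy',100)
c=load('top')
im=cv2.resize(c['image'][130:290,270:450],None,fx=4,fy=3.75*1,interpolation=cv2.INTER_CUBIC)[:600]
cv2.imwrite('pics/crop1.png',im[:,:,::-1])
E
```

```text
top
cap [175. 131.] 31 med [721.8 395.8  49.7] rect 723.1 399.2 8 40 58.3
cap [182. 194.] 295 med [570.9 380.5  48.4] rect 571.8 381.1 46 45 4.3
cap [229. 203.] 297 med [548.2 267.6  48.9] rect 548.3 268.6 46 44 89.8
cap [231. 248.] 293 med [439.6 262.1  48.5] rect 439.7 262.0 46 43 89.8
bar [350. 153.] 20 med [669.1 -27.7  45.3] rect 670.1 -25.2 7 15 0.3
bar [336. 155.] 19 med [666.7   6.8  44.4] rect 663.8 7.3 10 22 54.6
bar [341. 185.] 902 med [588.1  -6.9  45.1] rect 591.5 4.8 101 95 5.5
bar [351. 215.] 98 med [516.8 -27.2  45. ] rect 517.8 -27.4 21 46 3.0
bar [493. 246.] 201 med [ 444.  -370.6   46.7] rect 442.0 -375.9 65 136 72.2
fin [623. 185.] 46 med [ 585.1 -681.6   70.1] rect 583.9 -682.0 68 6 1.2
fin [324. 187.] 49 med [585.3  37.9  79.2] rect 584.0 38.2 36 8 6.8
fin [624. 203.] 10 med [ 540.5 -680.9   72.1] rect 540.4 -680.6 3 10 89.1
fin [624. 214.] 22 med [ 514.1 -681.2   69.7] rect 514.1 -680.7 5 33 87.0
fin [625. 225.] 11 med [ 485.5 -680.9   72.7] rect 486.6 -681.3 12 2 3.4
fin [622. 354.] 229 med [ 190.6 -651.6   79.1] rect 192.6 -664.3 39 83 48.4
stand [390. 258.] 
[... 1002 characters left out ...]
528.8 -794.3 112 10 0.1
fin [ 52. 144.] 421 med [ 559.4 -677.9   79. ] rect 552.8 -677.7 27 160 82.4
fin [ 15. 160.] 24 med [ 630.1 -741.3   70.2] rect 629.6 -737.7 61 3 90.0
fin [306. 206.] 80 med [589.   42.3  78.7] rect 584.2 41.6 41 11 5.3
stand [272. 151.] 710 med [ 410.8 -106.9   48.7] rect 412.4 -117.8 60 170 11.5
flask [392. 267.] 131 med [709.7 257.1 102.2] rect 707.9 256.5 23 28 3.1
flask [380. 279.] 34 med [715.9 239.6  54. ] rect 715.3 237.8 19 8 60.1
flask [398. 283.] 37 med [717.  275.8  55. ] rect 717.2 275.8 9 18 21.9
canopy [112.  56.] 189 med [ 209.2 -706.1  127.6] rect 206.5 -727.0 55 185 17.1
canopy [215. 188.] 3045 med [ 629.5 -151.6  127. ] rect 613.2 -217.2 202 232 6.7
```

View pics/crop1.png

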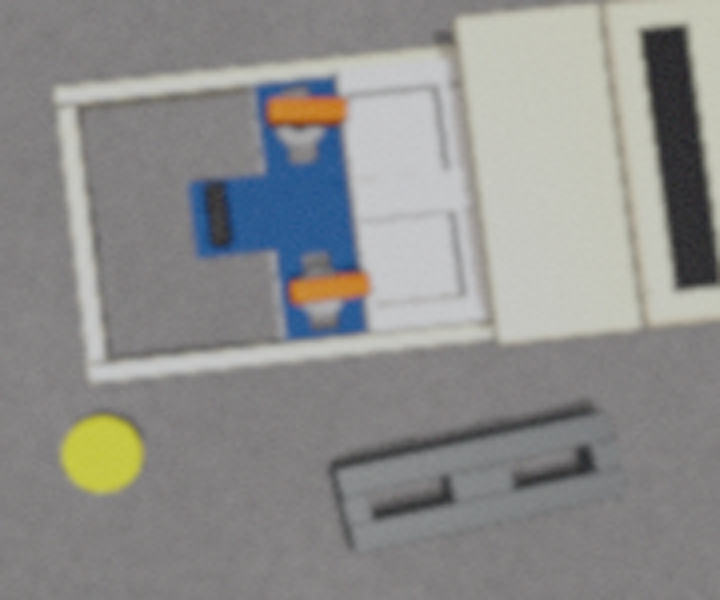

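The crop confirms that the handles are square across the slots and that the stand has two slots along its long side. The slots come out 110.7 mm apart and the fin 57 mm further out, which matches the spec. Next I'll write a row calculator and hover over slot_a's key.

```bash
cat >> h.py <<'E'
def plan(x,y,z,yawdeg,start=None,pr=True):
    """tool-down target -> [turn deg],[shift m]; start=(x,y,z,yawdeg) or measured"""
    if start is None:
        o=get_obs(); start=(*o['tool_pos'],np.degrees(o['tcp_rot'][2]))
    a=np.radians(start[3]); dx,dy,dz=x-start[0],y-start[1],z-start[2]
    t=-(yawdeg-start[3]); t=(t+180)%360-180
    s=[dx*np.cos(a)+dy*np.sin(a),dx*np.sin(a)-dy*np.cos(a),-dz]
    print('turn %.2f shift [%.4f,%.4f,%.4f]'%(t,*(np.array(s)/1000)))
def chain(*pts):
    o=get_obs(); s=(*o['tool_pos'],np.degrees(o['tcp_rot'][2]))
    print('tilt',o['tcp_rot'].round(4),'w',o['grip_width'],'t',o['time'])
    for p in pts: plan(*p,start=s); s=p
A=np.array([536.0,-22.8]); B=np.array([645.3,-10.4]); TY=6.4   # slot estimates, tray x angle deg
P1=np.array([403.2,-76.5]); P2=np.array([421.5,-162.6]); SY=12.1
E
python3 - <<'E'
from h import *
c=load('top'); W=world(c); H,S,V=cv2.split(cv2.cvtColor(c['image'],cv2.COLOR_RGB2HSV))
for n in ('top','scene'):
    c=load(n); W=world(c); H,S,V=cv2.split(cv2.cvtColor(c['image'],cv2.COLOR_RGB2HSV))
    m=((H<16)&(S>150)&(V>120)&(W[...,1]<50)&(abs(W[...,2]-113)<8)&(W[...,1]>-80))
    k,l,st,ce=cv2.connectedComponentsWithStats(m.astype(np.uint8))
    for i in range(1,k):
        if st[i,4]>20:
            P=W[l==i]; print(n,ce[i],np.median(P,0),cv2.minAreaRect(P[:,:2].astype(np.float32)))
    # stand slots: pixels well below top inside the stand footprint
    r=np.radians(12.1);d=W[...,:2]-[412.3,-119.5]; sx=d@[np.cos(r),np.sin(r)]; sy=d@[-np.sin(r),np.cos(r)]
    m=(abs(sx)<20)&(abs(sy)<80)&(W[...,2]<42)
    for s in (1,-1):
        mm=m&(sy*s>0); print(n,'hole',mm.sum(),np.median(W[mm],0) if mm.sum() else 0)
chain((*A,190,96.4))
E
```

```text
top [348.53846154 158.03846154] [648.59559091 -21.20567024 113.87027456] ((644.035400390625, -13.155437469482422), (38.99516677856445, 10.740853309631348), 89.34707641601562)
top hole 151 [ 3.98530774e+02 -8.43148329e+01  3.63633406e-01]
top hole 150 [ 418.86428841 -173.58385163    0.55952406]
scene [285.88172043 174.60215054] [537.77350256 -21.68806292 114.58805216] ((536.1776123046875, -22.167930603027344), (15.466548919677734, 45.1755256652832), 4.698506832122803)
scene [275.58715596 211.73394495] [647.18571578  -9.84614615 114.8054828 ] ((646.048828125, -9.692874908447266), (13.602595329284668, 43.40972900390625), 2.1871464252471924)
scene hole 58 [393.42398989 -78.46901575  34.15997925]
scene hole 53 [ 412.86332728 -165.05198805   36.32907612]
tilt [-3.1402e+00 -2.0000e-04  2.7708e+00] w 91.55488537367896 t 0.1
turn 62.35 shift [-0.5079,-0.3516,0.0361]
```

```bash
python3 -m handwheel '[[[0,0,62.35],[-0.508,-0.352,0.036],1],[[0,0,62.35],[-0.508,-0.352,0.036],1],[[0,0,62.35],[-0.508,-0.352,0.036],1],[[0,0,62.35],[-0.508,-0.352,0.036],1],[[0,0,62.35],[-0.508,-0.352,0.036],1],[[0,0,62.35],[-0.508,-0.352,0.036],1],[[0,0,62.35],[-0.508,-0.352,0.036],1],[[0,0,62.35],[-0.508,-0.352,0.036],1],[[0,0,62.35],[-0.508,-0.352,0.036],1],[[0,0,62.35],[-0.508,-0.352,0.036],1],[[0,0,62.35],[-0.508,-0.352,0.036],1],[[0,0,62.35],[-0.508,-0.352,0.036],1]]'
python3 - <<'E'
from h import *
chain((*A,190,96.4))
E
```

```text
time: 1.3
tool_pos: [526.1, -9.0, 191.4]
tcp_rot: [-3.141, -0.0, 1.682]
contact_force: [0.6, 1.1, -0.8]
grip_width: 91.7
finger_force: 0.0
tilt [-3.1411e+00 -4.0000e-04  1.6821e+00] w 91.73779893638411 t 1.3
turn -0.02 shift [-0.0148,0.0083,0.0014]
```

```bash
python3 -m handwheel '[[[0,0,0],[-0.0148,0.0083,0.001],0.7],[[0,0,0],[-0.0148,0.0083,0.001],0.7],[[0,0,0],[-0.0148,0.0083,0.001],0.7],[[0,0,0],[-0.0148,0.0083,0.001],0.7]]'
python3 - <<'E'
from h import *
chain((*A,190,96.4))
c=cap('wrist','w1.png'); T=np.linalg.inv(c['camera_from_world']); print(T.round(3).tolist())
W=world(c); H,S,V=cv2.split(cv2.cvtColor(c['image'],cv2.COLOR_RGB2HSV))
m=((H<16)&(S>150)&(V>100)&(abs(W[...,2]-113)<9))
k,l,st,ce=cv2.connectedComponentsWithStats(m.astype(np.uint8))
for i in range(1,k):
    if st[i,4]>40:
        P=W[l==i]; P=P[abs(P[:,2]-np.median(P[:,2]))<3]; print(ce[i],st[i,4],np.median(P,0),cv2.minAreaRect(P[:,:2].astype(np.float32)))
E
```

```text
time: 1.7
tool_pos: [534.6, -19.4, 190.9]
tcp_rot: [-3.141, -0.001, 1.684]
contact_force: [-0.4, 0.5, -0.6]
grip_width: 66.1
finger_force: 0.0
tilt [-3.141e+00 -6.000e-04  1.684e+00] w 66.13744407957246 t 1.7
turn 0.09 shift [-0.0036,0.0010,0.0009]
[[0.994, 0.109, 0.031, 525.361], [0.113, -0.954, -0.279, 55.697], [-0.001, 0.281, -0.96, 349.364], [0.0, 0.0, 0.0, 1.0]]
[320.87179487 211.80769231] 780 [534.6885181  -22.76143066 116.27786783] ((534.5255737304688, -23.921586990356445), (12.181862831115723, 45.06713104248047), 6.9336347579956055)
[455.33923706 213.09264305] 734 [644.10374075 -11.63656348 116.32989096] ((644.1278686523438, -12.013168334960938), (44.8798942565918, 13.184858322143555), 88.45134735107422)
```

View pics/w1.png

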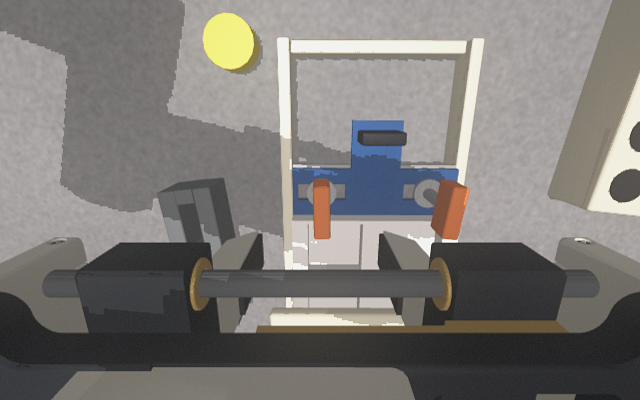

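The wrist view shows the near key's handle at (321,210), centred between the fingers, and the far one at (450,210). I'll let the arm settle, then descend.

```bash
python3 -m handwheel '[[[0,0,0],[0,0,0],0.6],[[0,0,0],[0,0,0],0.6],[[0,0,0],[0,0,0],0.6],[[0,0,0],[0,0,0],0.6]]'
python3 - <<'E'
from h import *
chain((535.3,-23.2,84,96.4))
E
```

```text
time: 2.15
tool_pos: [535.4, -20.6, 191.0]
tcp_rot: [3.141, 0.0, 1.683]
contact_force: [-0.7, -0.2, 0.0]
grip_width: 54.9
finger_force: 0.0
tilt [3.1414 0.     1.6829] w 54.86029953101711 t 2.15
turn 0.03 shift [-0.0026,-0.0004,0.1070]
```

```bash
python3 -m handwheel '[[[0,0,0],[-0.0026,-0.0004,0.04],0.6],[[0,0,0],[-0.0026,-0.0004,0.07],0.6],[[0,0,0],[-0.0026,-0.0004,0.09],0.6],[[0,0,0],[-0.0026,-0.0004,0.1],0.6],[[0,0,0],[-0.0026,-0.0004,0.107],0.6],[[0,0,0],[-0.0026,-0.0004,0.107],0.6],[[0,0,0],[-0.0026,-0.0004,0.107],0],[[0,0,0],[-0.0026,-0.0004,0.107],0],[[0,0,0],[-0.0026,-0.0004,0.107],0],[[0,0,0],[-0.0026,-0.0004,0.107],0],[[0,0,0],[-0.0026,-0.0004,0.107],0],[[0,0,0],[-0.0026,-0.0004,0.107],0]]'
python3 -m handwheel '[[[0,0,0],[0,0,0],0],[[0,0,0],[0,0,0],0]]'
```

```text
time: 3.35
tool_pos: [535.3, -23.4, 83.9]
tcp_rot: [3.141, -0.0, 1.683]
contact_force: [1.3, -0.6, -0.2]
grip_width: 14.0
finger_force: 30.0
time: 3.55
tool_pos: [535.3, -23.4, 83.9]
tcp_rot: [3.141, -0.0, 1.683]
contact_force: [0.6, 1.0, 1.1]
grip_width: 13.9
finger_force: 30.0
```

```bash
python3 -m handwheel '[[[0,0,8],[0,0,0],0],[[0,0,16],[0,0,0],0],[[0,0,24],[0,0,0],0],[[0,0,32],[0,0,0],0],[[0,0,40],[0,0,0],0],[[0,0,48],[0,0,0],0],[[0,0,56],[0,0,0],0],[[0,0,64],[0,0,0],0],[[0,0,72],[0,0,0],0],[[0,0,80],[0,0,0],0],[[0,0,88],[0,0,0],0],[[0,0,90],[0,0,0],0]]'
python3 -m handwheel '[[[0,0,0],[0,0,0],0],[[0,0,0],[0,0,0],0],[[0,0,0],[0,0,-0.005],0],[[0,0,0],[0,0,-0.01],0],[[0,0,0],[0,0,-0.015],0],[[0,0,0],[0,0,-0.02],0],[[0,0,0],[0,0,-0.02],0]]'
```

```text
time: 4.75
tool_pos: [535.1, -23.4, 83.9]
tcp_rot: [-3.141, 0.0, 0.107]
contact_force: [-0.8, 0.0, 2.9]
grip_width: 13.9
finger_force: 30.0
time: 5.45
tool_pos: [535.8, -23.5, 104.7]
tcp_rot: [3.141, -0.002, 0.112]
contact_force: [0.1, 0.0, -1.2]
grip_width: 13.9
finger_force: 30.0
```

```bash
python3 -m handwheel '[[[0,0,0],[0,0,-0.03],0],[[0,0,0],[0,0,-0.07],0],[[0,0,0],[0,0,-0.096],0],[[0,0,0],[0,0,-0.096],0],[[0,0,0],[0,0,-0.096],0],[[0,0,0],[0,0,-0.096],0]]'
python3 - <<'E'
from h import *
chain((*P2,200,102.1))
E
```

```text
time: 6.05
tool_pos: [534.4, -23.3, 198.3]
tcp_rot: [-3.141, 0.003, 0.112]
contact_force: [0.1, 0.1, -1.6]
grip_width: 13.9
finger_force: 30.0
tilt [-3.1407e+00  2.7000e-03  1.1180e-01] w 13.860283386451652 t 6.05
turn -95.69 shift [-0.1277,0.1259,-0.0017]
```

```bash
python3 -m handwheel '[[[0,0,-8],[-0.021,0.021,0],0],[[0,0,-16],[-0.042,0.042,0],0],[[0,0,-24],[-0.063,0.063,0],0],[[0,0,-32],[-0.084,0.084,0],0],[[0,0,-40],[-0.105,0.105,0],0],[[0,0,-48],[-0.1277,0.1259,0],0],[[0,0,-56],[-0.1277,0.1259,0],0],[[0,0,-64],[-0.1277,0.1259,0],0],[[0,0,-72],[-0.1277,0.1259,0],0],[[0,0,-80],[-0.1277,0.1259,0],0],[[0,0,-88],[-0.1277,0.1259,0],0],[[0,0,-95.69],[-0.1277,0.1259,0],0]]'
python3 -m handwheel '[[[0,0,0],[0,0,0],0],[[0,0,0],[0,0,0],0],[[0,0,0],[0,0,0],0],[[0,0,0],[0,0,0],0]]'
cat >> h.py <<'E'
def stand(c):
    W=world(c); S=cv2.cvtColor(c['image'],cv2.COLOR_RGB2HSV)[...,1]
    m=(abs(W[...,2]-50)<7)&(W[...,0]<520)&(W[...,0]>300)&(W[...,1]<0)&(W[...,1]>-230)&(S<60)
    k,l,st,ce=cv2.connectedComponentsWithStats(m.astype(np.uint8)); 
    for i in range(1,k):
        if st[i,4]>150:
            P=W[l==i]; print(st[i],np.median(P,0).round(1),cv2.minAreaRect(P[:,:2].astype(np.float32)))
E
python3 - <<'E'
from h import *
chain((*P2,200,102.1)); c=cap('wrist','w2.png'); stand(c)
E
```

```text
time: 7.25
tool_pos: [421.7, -162.4, 198.3]
tcp_rot: [-3.139, -0.002, 1.787]
contact_force: [-0.5, 0.3, -0.5]
grip_width: 13.5
finger_force: 30.0
time: 7.65
tool_pos: [422.3, -162.7, 199.6]
tcp_rot: [-3.141, -0.0, 1.78]
contact_force: [0.8, -0.8, -1.0]
grip_width: 14.0
finger_force: 30.0
tilt [-3.1412e+00 -5.0000e-04  1.7804e+00] w 13.998773173257112 t 7.65
turn -0.09 shift [0.0003,-0.0008,-0.0004]
[ 289   52   60  170 7120] [ 408.3 -107.5   50.2] ((411.2889404296875, -119.74425506591797), (56.12664031982422, 169.09466552734375), 12.585478782653809)
[409  96  26 110 503] [ 513.6 -101.3   50.2] ((514.390625, -107.7859878540039), (1.5056102275848389, 110.49063873291016), 6.335756301879883)
```

View pics/w2.png

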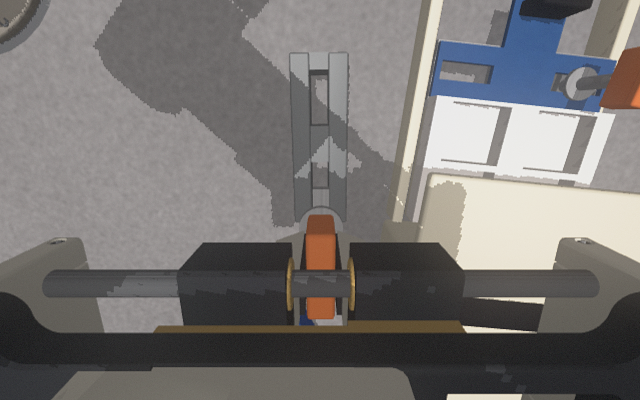

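```bash
python3 -m handwheel '[[[0,0,-0.3],[0,-0.0009,0.03],0],[[0,0,-0.3],[0,-0.0009,0.06],0],[[0,0,-0.3],[0,-0.0009,0.08],0],[[0,0,-0.3],[0,-0.0009,0.08],0],[[0,0,-0.3],[0,-0.0009,0.085],0],[[0,0,-0.3],[0,-0.0009,0.09],0],[[0,0,-0.3],[0,-0.0009,0.095],0],[[0,0,-0.3],[0,-0.0009,0.095],0]]'
```

```text
time: 8.5
tool_pos: [421.5, -162.9, 104.7]
tcp_rot: [3.142, -0.0, 1.787]
contact_force: [1.1, 0.0, -2.0]
grip_width: 14.1
finger_force: 30.0
```

Inside the slot with no contact. Next: seat it, release, and rise.

```bash
python3 -m handwheel '[[[0,0,0],[0,0,0.005],0],[[0,0,0],[0,0,0.01],0],[[0,0,0],[0,0,0.014],0],[[0,0,0],[0,0,0.016],0],[[0,0,0],[0,0,0.016],0],[[0,0,0],[0,0,0.016],0.2],[[0,0,0],[0,0,0.016],0.4],[[0,0,0],[0,0,0.016],0.4],[[0,0,0],[0,0,0.016],0.4]]'
python3 -m handwheel '[[[0,0,0],[0,0,-0.02],0.5],[[0,0,0],[0,0,-0.06],0.5],[[0,0,0],[0,0,-0.09],0.5],[[0,0,0],[0,0,-0.09],0.5],[[0,0,0],[0,0,-0.09],0.5],[[0,0,0],[0,0,-0.09],0.5]]'
python3 - <<'E'
from h import *
c=cap('wrist','w3.png'); W=world(c); H,S,V=cv2.split(cv2.cvtColor(c['image'],cv2.COLOR_RGB2HSV))
for n in('scene','wrist'):
  c=cap(n); W=world(c); H,S,V=cv2.split(cv2.cvtColor(c['image'],cv2.COLOR_RGB2HSV))
  m=((H<16)&(S>150)&(V>90)&(abs(W[...,2]-113)<12)&(W[...,0]<720)&(W[...,1]<50))
  k,l,st,ce=cv2.connectedComponentsWithStats(m.astype(np.uint8))
  for i in range(1,k):
    if st[i,4]>40:
        P=W[l==i]; print(n,ce[i],st[i,4],np.median(P,0),cv2.minAreaRect(P[:,:2].astype(np.float32)))
chain((645,-11.5,180,96.4))
E
```

```text
time: 9.4
tool_pos: [421.7, -163.0, 89.0]
tcp_rot: [3.141, 0.0, 1.787]
contact_force: [-0.5, 0.0, -0.2]
grip_width: 35.4
finger_force: 0.0
time: 10.0
tool_pos: [420.9, -162.6, 177.8]
tcp_rot: [-3.14, -0.001, 1.787]
contact_force: [0.3, -0.0, -1.2]
grip_width: 45.8
finger_force: 0.0
scene [249.34615385 134.38461538] 130 [ 425.88692687 -158.43786365  115.22347001] ((422.7359619140625, -160.19583129882812), (15.870262145996094, 43.24979782104492), 13.089788436889648)
scene [275.79113924 213.02531646] 158 [649.80559927  -8.32236117 113.75350155] ((646.179443359375, -9.999166488647461), (45.26262283325195, 14.880331039428711), 89.20993041992188)
wrist [320.86102403 213.9446186 ] 957 [ 420.36973923 -162.06404162  120.25471603] ((420.6763610839844, -163.15542602539062), (12.504264831542969, 45.2385368347168), 12.387575149536133)
tilt [-3.1401e+00 -1.6000e-03  1.7871e+00] w 46.115228318923364 t 10.15
turn 5.99 shift [0.0996,0.2512,-0.0022]
```

```bash
python3 -m handwheel '[[[0,0,6],[0.0166,0.042,0],0.5],[[0,0,6],[0.033,0.084,0],0.5],[[0,0,6],[0.05,0.126,0],0.5],[[0,0,6],[0.066,0.167,0],0.5],[[0,0,6],[0.083,0.209,0],0.5],[[0,0,6],[0.0996,0.2512,0],0.5],[[0,0,6],[0.0996,0.2512,0],0.5],[[0,0,6],[0.0996,0.2512,0],0.5],[[0,0,6],[0.0996,0.2512,0],0.5],[[0,0,6],[0.0996,0.2512,0],0.5]]'
python3 - <<'E'
from h import *
for n in('wrist',):
  c=cap(n); W=world(c); H,S,V=cv2.split(cv2.cvtColor(c['image'],cv2.COLOR_RGB2HSV))
  m=((H<16)&(S>150)&(V>90)&(abs(W[...,2]-113)<12)&(W[...,0]<720)&(W[...,1]<50))
  k,l,st,ce=cv2.connectedComponentsWithStats(m.astype(np.uint8))
  for i in range(1,k):
    if st[i,4]>40:
        P=W[l==i]; print(n,ce[i],st[i,4],np.median(P,0),cv2.minAreaRect(P[:,:2].astype(np.float32)))
chain((645,-11.5,84,96.4))
E
```

```text
time: 11.15
tool_pos: [644.7, -12.7, 179.0]
tcp_rot: [-3.141, -0.0, 1.681]
contact_force: [0.1, -0.6, -0.2]
grip_width: 45.8
finger_force: 0.0
wrist [320.9109589  210.29109589] 876 [644.25070855 -10.73854111 116.31388534] ((644.37255859375, -12.030214309692383), (12.982660293579102, 44.90616989135742), 0.636637806892395)
tilt [3.1415 0.     1.681 ] w 45.88699418899979 t 11.2
turn -0.08 shift [0.0012,0.0003,0.0952]
```

```bash
python3 -m handwheel '[[[0,0,0],[0.0009,0.0002,0.04],0.5],[[0,0,0],[0.0009,0.0002,0.07],0.5],[[0,0,0],[0.0009,0.0002,0.09],0.5],[[0,0,0],[0.0009,0.0002,0.095],0.5],[[0,0,0],[0.0009,0.0002,0.095],0.5],[[0,0,0],[0.0009,0.0002,0.095],0],[[0,0,0],[0.0009,0.0002,0.095],0],[[0,0,0],[0.0009,0.0002,0.095],0],[[0,0,0],[0.0009,0.0002,0.095],0],[[0,0,0],[0.0009,0.0002,0.095],0],[[0,0,0],[0.0009,0.0002,0.095],0],[[0,0,0],[0.0009,0.0002,0.095],0]]'
python3 -m handwheel '[[[0,0,8],[0,0,0],0],[[0,0,16],[0,0,0],0],[[0,0,24],[0,0,0],0],[[0,0,32],[0,0,0],0],[[0,0,40],[0,0,0],0],[[0,0,48],[0,0,0],0],[[0,0,56],[0,0,0],0],[[0,0,64],[0,0,0],0],[[0,0,72],[0,0,0],0],[[0,0,80],[0,0,0],0],[[0,0,88],[0,0,0],0],[[0,0,90],[0,0,0],0]]'
python3 -m handwheel '[[[0,0,0],[0,0,0],0],[[0,0,0],[0,0,0],0],[[0,0,0],[0,0,-0.005],0],[[0,0,0],[0,0,-0.01],0],[[0,0,0],[0,0,-0.015],0],[[0,0,0],[0,0,-0.02],0],[[0,0,0],[0,0,-0.02],0]]'
```

```text
time: 12.4
tool_pos: [645.8, -10.8, 84.3]
tcp_rot: [3.141, 0.0, 1.682]
contact_force: [-1.2, -0.2, 4.4]
grip_width: 13.8
finger_force: 30.0
time: 13.6
tool_pos: [645.9, -11.0, 84.3]
tcp_rot: [3.141, -0.001, 0.107]
contact_force: [-0.5, -0.3, 3.1]
grip_width: 13.6
finger_force: 30.0
time: 14.3
tool_pos: [646.1, -10.9, 104.8]
tcp_rot: [3.141, -0.002, 0.112]
contact_force: [-0.5, -0.1, -0.9]
grip_width: 14.2
finger_force: 30.0
```

```bash
python3 -m handwheel '[[[0,0,0],[0,0,-0.03],0],[[0,0,0],[0,0,-0.07],0],[[0,0,0],[0,0,-0.096],0],[[0,0,0],[0,0,-0.096],0],[[0,0,0],[0,0,-0.096],0],[[0,0,0],[0,0,-0.096],0],[[0,0,0],[0,0,-0.096],0]]'
python3 - <<'E'
from h import *
chain((402.5,-76.7,200,102.3))
E
```

```text
time: 15.0
tool_pos: [644.8, -10.8, 197.9]
tcp_rot: [-3.141, 0.003, 0.112]
contact_force: [0.5, -1.6, -0.7]
grip_width: 14.3
finger_force: 30.0
tilt [-3.1407  0.0033  0.1116] w 14.274386275529112 t 15.0
turn -95.90 shift [-0.2481,0.0385,-0.0021]
```

```bash
python3 -m handwheel '[[[0,0,-8],[-0.03,0.005,0],0],[[0,0,-16],[-0.06,0.01,0],0],[[0,0,-24],[-0.09,0.015,0],0],[[0,0,-32],[-0.12,0.02,0],0],[[0,0,-40],[-0.15,0.025,0],0],[[0,0,-48],[-0.18,0.03,0],0],[[0,0,-56],[-0.21,0.035,0],0],[[0,0,-64],[-0.23,0.0385,0],0],[[0,0,-72],[-0.248,0.0385,0],0],[[0,0,-80],[-0.248,0.0385,0],0],[[0,0,-88],[-0.248,0.0385,0],0],[[0,0,-95.9],[-0.248,0.0385,0],0]]'
python3 -m handwheel '[[[0,0,0],[0,0,0],0],[[0,0,0],[0,0,0],0],[[0,0,0],[0,0,0],0],[[0,0,0],[0,0,0],0],[[0,0,0],[0,0,0],0]]'
python3 - <<'E'
from h import *
chain((402.5,-76.7,105,102.3))
E
```

```text
time: 16.2
tool_pos: [402.9, -76.7, 199.2]
tcp_rot: [-3.141, -0.001, 1.791]
contact_force: [-0.3, -0.2, -1.2]
grip_width: 13.9
finger_force: 30.0
time: 16.7
tool_pos: [403.4, -76.7, 199.8]
tcp_rot: [-3.141, -0.0, 1.785]
contact_force: [1.1, -0.3, -1.5]
grip_width: 13.8
finger_force: 30.0
tilt [-3.1415e+00 -2.0000e-04  1.7845e+00] w 13.824600795051582 t 16.7
turn -0.05 shift [0.0002,-0.0009,0.0948]
```

```bash
python3 -m handwheel '[[[0,0,0],[0,-0.0009,0.03],0],[[0,0,0],[0,-0.0009,0.06],0],[[0,0,0],[0,-0.0009,0.08],0],[[0,0,0],[0,-0.0009,0.08],0],[[0,0,0],[0,-0.0009,0.085],0],[[0,0,0],[0,-0.0009,0.09],0],[[0,0,0],[0,-0.0009,0.095],0],[[0,0,0],[0,-0.0009,0.095],0]]'
```

```text
time: 17.5
tool_pos: [402.5, -76.9, 104.7]
tcp_rot: [-3.142, -0.0, 1.785]
contact_force: [0.2, 0.3, -0.3]
grip_width: 13.8
finger_force: 30.0
```

```bash
python3 -m handwheel '[[[0,0,0],[0,0,0.005],0],[[0,0,0],[0,0,0.01],0],[[0,0,0],[0,0,0.014],0],[[0,0,0],[0,0,0.016],0],[[0,0,0],[0,0,0.016],0],[[0,0,0],[0,0,0.016],0.2],[[0,0,0],[0,0,0.016],0.4],[[0,0,0],[0,0,0.016],0.4],[[0,0,0],[0,0,0.016],0.4]]'
python3 -m handwheel '[[[0,0,0],[0,0,-0.02],0.5],[[0,0,0],[0,0,-0.06],0.5],[[0,0,0],[0,0,-0.09],0.5],[[0,0,0],[0,0,-0.09],0.5],[[0,0,0],[0,0,-0.09],0.5],[[0,0,0],[0,0,-0.09],0.5]]'
cat >> h.py <<'E'
def keys(n):
  c=cap(n); W=world(c); H,S,V=cv2.split(cv2.cvtColor(c['image'],cv2.COLOR_RGB2HSV))
  m=((H<16)&(S>150)&(V>90)&(abs(W[...,2]-113)<12)&(W[...,0]<720)&(W[...,1]<50))
  k,l,st,ce=cv2.connectedComponentsWithStats(m.astype(np.uint8))
  for i in range(1,k):
    if st[i,4]>40:
        P=W[l==i]; print(n,ce[i].round(),st[i,4],np.median(P,0).round(1),np.nanpercentile(P[:,2],90).round(1),cv2.minAreaRect(P[:,:2].astype(np.float32)))
E
python3 - <<'E'
from h import *
keys('scene'); keys('wrist')
chain((584.2,39.7,150,6.4))
E
```

```text
time: 18.4
tool_pos: [402.7, -77.0, 89.0]
tcp_rot: [3.141, 0.0, 1.785]
contact_force: [0.1, 0.8, -0.7]
grip_width: 35.2
finger_force: 0.0
time: 19.0
tool_pos: [401.8, -76.7, 177.9]
tcp_rot: [-3.14, -0.001, 1.785]
contact_force: [-0.4, 0.2, 0.4]
grip_width: 46.1
finger_force: 0.0
scene [249. 134.] 138 [ 426.2 -159.7  115.1] 119.6 ((424.7030334472656, -160.8196258544922), (15.193991661071777, 45.65367889404297), 6.641271114349365)
scene [282. 135.] 125 [407.7 -74.6 114.8] 120.0 ((405.61767578125, -75.53330993652344), (12.82349681854248, 42.602256774902344), 12.912582397460938)
wrist [321. 215.] 958 [401.5 -76.7 120.3] 121.2 ((401.9835205078125, -77.97444152832031), (13.04871940612793, 45.497318267822266), 12.350173950195312)
wrist [321. 311.] 411 [ 419.8 -160.1  120.3] 121.1 ((420.1038818359375, -160.21485900878906), (12.529365539550781, 26.971147537231445), 11.85848331451416)
tilt [-3.1396e+00 -1.4000e-03  1.7853e+00] w 45.84974736596113 t 19.1
turn 95.89 shift [0.0749,0.2029,0.0277]
```

Both keys are parked (handle tops at about 120 mm, as required). Next is the fin.

```bash
python3 -m handwheel '[[[0,0,8],[0.0125,0.034,0],0.5],[[0,0,16],[0.025,0.068,0],0.5],[[0,0,24],[0.0375,0.102,0],0.5],[[0,0,32],[0.05,0.136,0],0.5],[[0,0,40],[0.0625,0.17,0],0.5],[[0,0,48],[0.075,0.203,0.01],0.5],[[0,0,56],[0.075,0.203,0.02],0.5],[[0,0,64],[0.075,0.203,0.028],0.5],[[0,0,72],[0.075,0.203,0.028],0.5],[[0,0,80],[0.075,0.203,0.028],0.5],[[0,0,88],[0.075,0.203,0.028],0.5],[[0,0,96],[0.075,0.203,0.028],0.5]]'
python3 -m handwheel '[[[0,0,0],[0,0,0],0.5],[[0,0,0],[0,0,0],0.5],[[0,0,0],[0,0,0],0.5],[[0,0,0],[0,0,0],0.5]]'
python3 - <<'E'
from h import *
chain((584.2,39.7,57,6.4))
E
```

```text
time: 20.3
tool_pos: [584.4, 39.6, 149.3]
tcp_rot: [-3.141, 0.002, 0.104]
contact_force: [0.7, 0.7, 0.2]
grip_width: 45.7
finger_force: 0.0
time: 20.7
tool_pos: [584.8, 39.6, 150.6]
tcp_rot: [-3.141, 0.0, 0.112]
contact_force: [-0.6, -1.4, -0.3]
grip_width: 46.0
finger_force: 0.0
tilt [-3.1414e+00  3.0000e-04  1.1150e-01] w 46.04845654283959 t 20.7
turn -0.01 shift [-0.0006,-0.0002,0.0936]
```

```bash
python3 -m handwheel '[[[0,0,0],[0,0,0.04],0.5],[[0,0,0],[0,0,0.07],0.5],[[0,0,0],[0,0,0.09],0.5],[[0,0,0],[0,0,0.093],0.5],[[0,0,0],[0,0,0.093],0.5],[[0,0,0],[0,0,0.093],0],[[0,0,0],[0,0,0.093],0],[[0,0,0],[0,0,0.093],0],[[0,0,0],[0,0,0.093],0],[[0,0,0],[0,0,0.093],0],[[0,0,0],[0,0,0.093],0]]'
python3 -m handwheel '[[[0,0,0],[0,-0.005,0],0],[[0,0,0],[0,-0.015,0],0],[[0,0,0],[0,-0.025,0],0],[[0,0,0],[0,-0.035,0],0],[[0,0,0],[0,-0.045,0],0],[[0,0,0],[0,-0.055,0],0],[[0,0,0],[0,-0.065,0],0],[[0,0,0],[0,-0.075,0],0],[[0,0,0],[0,-0.085,0],0],[[0,0,0],[0,-0.095,0],0],[[0,0,0],[0,-0.1,0],0],[[0,0,0],[0,-0.1,0],0]]'
```

```text
time: 21.8
tool_pos: [585.1, 39.5, 58.2]
tcp_rot: [3.142, -0.001, 0.11]
contact_force: [-0.5, -1.2, 2.6]
grip_width: 11.6
finger_force: 30.0
time: 23.0
tool_pos: [574.0, 141.0, 58.2]
tcp_rot: [-3.14, -0.001, 0.111]
contact_force: [-0.2, 1.1, 5.3]
grip_width: 11.9
finger_force: 30.0
```

```bash
python3 -m handwheel '[[[0,0,0],[0,0,0],0.3],[[0,0,0],[0,0,0],0.5],[[0,0,0],[0,0,0],0.5],[[0,0,0],[0,0,-0.03],0.5],[[0,0,0],[0,0,-0.07],0.5],[[0,0,0],[0,0,-0.11],0.5],[[0,0,0],[0,0,-0.12],0.6],[[0,0,0],[0,0,-0.12],0.7],[[0,0,0],[0,0,-0.12],0.85],[[0,0,0],[0,0,-0.12],0.85]]'
cat >> h.py <<'E'
def jars(n):
    c=cap(n); W=world(c); H,S,V=cv2.split(cv2.cvtColor(c['image'],cv2.COLOR_RGB2HSV)); z=W[...,2]
    m=(S<60)&(V>125)&(((z>42)&(z<56)&(W[...,1]>150))|((z>86)&(z<99)&(W[...,1]<150)&(W[...,0]>480)))&(W[...,0]>300)&(W[...,0]<690)&(W[...,1]>-100)&(W[...,1]<500)
    k,l,st,ce=cv2.connectedComponentsWithStats(m.astype(np.uint8))
    for i in range(1,k):
        if st[i,4]>60:
            P=W[l==i]; r=cv2.minAreaRect(P[:,:2].astype(np.float32)); print(n,ce[i].round(),st[i,4],'z',np.median(P[:,2]).round(1),'c',np.round(r[0],1),np.round(r[1]))
E
python3 - <<'E'
from h import *
jars('top');jars('scene')
c=load('top'); W=world(c); H,S,V=cv2.split(cv2.cvtColor(c['image'],cv2.COLOR_RGB2HSV))
m=(V<70)&(W[...,2]>70)&(W[...,2]<90)&(W[...,0]>500)&(W[...,0]<650)&(W[...,1]>80)&(W[...,1]<200); P=W[m]; print(len(P),cv2.minAreaRect(P[:,:2].astype(np.float32)) if len(P) else 0)
chain((439.6,264.3,120,96.4))
E
```

```text
time: 24.0
tool_pos: [572.9, 138.8, 175.7]
tcp_rot: [-3.141, 0.004, 0.11]
contact_force: [-0.1, -0.5, 0.3]
grip_width: 73.3
finger_force: 0.0
top [182. 194.] 295 z 48.6 c [572.  380.6] [46. 44.]
scene [408. 185.] 209 z 49.1 c [438.5 265.3] [46. 43.]
scene [405. 220.] 264 z 49.4 c [548.7 272.3] [46. 45.]
scene [454. 238.] 291 z 49.4 c [571.4 385.2] [44. 45.]
0 0
tilt [-3.1415e+00  3.1000e-03  1.0980e-01] w 76.65127188487733 t 24.1
turn -90.11 shift [-0.1191,-0.1393,0.0561]
```

```bash
python3 -m handwheel '[[[0,0,-8],[-0.024,-0.028,0.01],0.85],[[0,0,-16],[-0.048,-0.056,0.02],0.85],[[0,0,-24],[-0.071,-0.084,0.03],0.85],[[0,0,-32],[-0.095,-0.112,0.04],0.85],[[0,0,-40],[-0.119,-0.139,0.056],0.85],[[0,0,-48],[-0.119,-0.139,0.056],0.85],[[0,0,-56],[-0.119,-0.139,0.056],0.85],[[0,0,-64],[-0.119,-0.139,0.056],0.85],[[0,0,-72],[-0.119,-0.139,0.056],0.85],[[0,0,-80],[-0.119,-0.139,0.056],0.85],[[0,0,-88],[-0.119,-0.139,0.056],0.85],[[0,0,-90],[-0.119,-0.139,0.056],0.85]]'
python3 -m handwheel '[[[0,0,0],[0,0,0],0.85],[[0,0,0],[0,0,0],0.85],[[0,0,0],[0,0,0],0.85]]'
python3 - <<'E'
from h import *
jars('wrist'); chain((439.3,264,26,96.4))
E
```

```text
time: 25.3
tool_pos: [440.0, 263.9, 121.0]
tcp_rot: [-3.14, 0.0, 1.685]
contact_force: [-0.3, 0.1, -0.3]
grip_width: 78.1
finger_force: 0.0
time: 25.6
tool_pos: [440.3, 264.0, 121.6]
tcp_rot: [-3.141, 0.0, 1.68]
contact_force: [-1.0, 0.8, -0.4]
grip_width: 78.3
finger_force: 0.0
wrist [519.  67.] 3948 z 50.3 c [569.5 383.4] [47. 46.]
wrist [318. 207.] 2536 z 50.3 c [437.6 264.2] [45. 46.]
wrist [452. 213.] 2617 z 50.2 c [546.4 270.7] [46. 46.]
tilt [-3.1413  0.      1.68  ] w 78.22561584910295 t 25.65
turn -0.14 shift [0.0001,-0.0011,0.0956]
```

```bash
python3 -m handwheel '[[[0,0,0],[0,-0.0015,0.03],0.85],[[0,0,0],[0,-0.0015,0.06],0.85],[[0,0,0],[0,-0.0015,0.08],0.85],[[0,0,0],[0,-0.0015,0.0955],0.85],[[0,0,0],[0,-0.0015,0.0955],0.85],[[0,0,0],[0,-0.0015,0.0955],0.3],[[0,0,0],[0,-0.0015,0.0955],0.3],[[0,0,0],[0,-0.0015,0.0955],0.3],[[0,0,0],[0,-0.0015,0.0955],0.3],[[0,0,0],[0,-0.0015,0.0955],0.3]]'
python3 -m handwheel '[[[0,0,0],[0,0,0],0.3],[[0,0,0],[0,0,-0.02],0.3],[[0,0,0],[0,0,-0.05],0.3],[[0,0,0],[0,0,-0.085],0.3],[[0,0,0],[0,0,-0.114],0.3],[[0,0,0],[0,0,-0.114],0.3],[[0,0,0],[0,0,-0.114],0.3],[[0,0,0],[0,0,-0.114],0.3]]'
python3 - <<'E'
from h import *
chain((551.7,-38.6,140,96.4))
E
```

```text
time: 26.65
tool_pos: [439.2, 264.1, 26.9]
tcp_rot: [3.141, -0.0, 1.681]
contact_force: [-1.3, 0.1, 2.8]
grip_width: 46.6
finger_force: 30.0
time: 27.45
tool_pos: [438.1, 263.6, 139.0]
tcp_rot: [-3.139, 0.001, 1.681]
contact_force: [1.3, -0.8, -1.5]
grip_width: 46.3
finger_force: 30.0
tilt [-3.1391e+00  7.0000e-04  1.6807e+00] w 46.32384571959217 t 27.45
turn -0.10 shift [-0.3128,0.0798,-0.0010]
```

```bash
python3 -m handwheel '[[[0,0,0],[-0.0348,0.0089,0],0.3],[[0,0,0],[-0.07,0.0178,0],0.3],[[0,0,0],[-0.104,0.0267,0],0.3],[[0,0,0],[-0.139,0.0356,0],0.3],[[0,0,0],[-0.174,0.0445,0],0.3],[[0,0,0],[-0.209,0.0534,0],0.3],[[0,0,0],[-0.243,0.0623,0],0.3],[[0,0,0],[-0.278,0.0712,0],0.3],[[0,0,0],[-0.313,0.08,0],0.3],[[0,0,0],[-0.313,0.08,0],0.3],[[0,0,0],[-0.313,0.08,0],0.3],[[0,0,0],[-0.313,0.08,0],0.3]]'
python3 -m handwheel '[[[0,0,0],[0,0,0],0.3],[[0,0,0],[0,0,0],0.3],[[0,0,0],[0,0,0],0.3]]'
python3 - <<'E'
from h import *
chain((551.7,-38.6,140,96.4)); c=cap('wrist','w4.png'); cap('scene'); W=world(c)
# floor patch pixels of tray (z~43) and walls (z~63) in tray coords
x=np.array([np.cos(np.radians(6.4)),np.sin(np.radians(6.4))]); y=np.array([-x[1],x[0]])
d=W[...,:2]-[590.55,-17.1]-102.1*y; tx=d@x; ty=d@y; z=W[...,2]
f=(abs(z-43)<3)&(abs(tx)<85)&(ty<-20)
for s in (-1,1):
    for lo,hi in((-92,-20),(-160,-92)):
        m=f&(tx*s>0)&(ty>lo)&(ty<hi); print(s,lo,m.sum(),[np.percentile(tx[m],[1,99]).round(1),np.percentile(ty[m],[1,99]).round(1)] if m.sum()>50 else 0)
E
```

```text
time: 28.65
tool_pos: [551.9, -37.5, 139.2]
tcp_rot: [-3.139, -0.001, 1.681]
contact_force: [-0.3, -0.7, -1.3]
grip_width: 46.4
finger_force: 30.0
time: 28.95
tool_pos: [552.7, -37.7, 140.4]
tcp_rot: [3.141, -0.0, 1.682]
contact_force: [-0.5, -0.0, 0.1]
grip_width: 46.1
finger_force: 30.0
tilt [ 3.1414e+00 -1.0000e-04  1.6817e+00] w 46.077922452503834 t 28.95
turn -0.04 shift [-0.0008,-0.0011,0.0004]
-1 -92 4914 [array([-69.7, -13.7]), array([-84.6, -21.1])]
-1 -160 1719 [array([-69.5, -14. ]), array([-126.7,  -95.8])]
1 -92 4590 [array([16.8, 68.7]), array([-84.8, -21.1])]
1 -160 3303 [array([17.2, 68.3]), array([-147.3,  -96. ])]
```

View pics/w4.png

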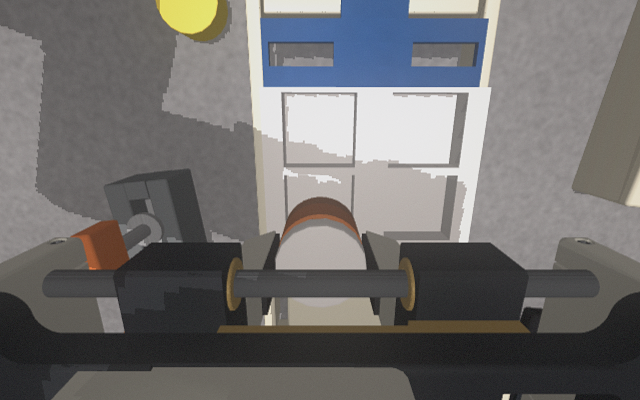

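The wrist view shows the jar held upright at (320,250). The pocket floors measure 56 mm wide and centred where I expected, so I'll lower it.

```bash
python3 -m handwheel '[[[0,0,0],[-0.001,-0.0015,0.03],0.3],[[0,0,0],[-0.001,-0.0015,0.045],0.3],[[0,0,0],[-0.001,-0.0015,0.055],0.3],[[0,0,0],[-0.001,-0.0015,0.062],0.3],[[0,0,0],[-0.001,-0.0015,0.067],0.3],[[0,0,0],[-0.001,-0.0015,0.0695],0.3],[[0,0,0],[-0.001,-0.0015,0.0695],0.3]]'
python3 -m handwheel '[[[0,0,0],[0,0,0],0.5],[[0,0,0],[0,0,0],0.6],[[0,0,0],[0,0,0],0.65],[[0,0,0],[0,0,0],0.65],[[0,0,0],[0,0,-0.02],0.65],[[0,0,0],[0,0,-0.05],0.65],[[0,0,0],[0,0,-0.07],0.65],[[0,0,0],[0,0,-0.07],0.85],[[0,0,0],[0,0,-0.07],0.85]]'
python3 - <<'E'
from h import *
jars('scene'); jars('wrist'); chain((547.5,271,120,96.4))
E
```

```text
time: 29.75
tool_pos: [551.8, -39.6, 71.2]
tcp_rot: [3.141, 0.0, 1.681]
contact_force: [0.6, -0.3, -0.4]
grip_width: 46.2
finger_force: 30.0
time: 30.65
tool_pos: [551.3, -39.6, 140.7]
tcp_rot: [3.141, 0.0, 1.681]
contact_force: [-0.2, 0.1, -0.3]
grip_width: 71.6
finger_force: 0.0
scene [280. 186.] 156 z 93.0 c [555.8 -34.3] [33. 45.]
scene [405. 220.] 264 z 49.2 c [547.8 272.5] [45. 45.]
scene [454. 238.] 289 z 49.4 c [570.7 385.4] [45. 46.]
wrist [322. 218.] 3110 z 94.3 c [551.2 -39.3] [46. 46.]
tilt [-3.1396e+00 -8.0000e-04  1.6806e+00] w 76.5159635498239 t 30.75
turn -0.11 shift [0.3089,0.0309,0.0196]
```

Jar 1 is placed (cap top at 94). Now the middle jar.

```bash
python3 -m handwheel '[[[0,0,0],[0.04,0.004,0],0.85],[[0,0,0],[0.08,0.008,0],0.85],[[0,0,0],[0.12,0.012,0],0.85],[[0,0,0],[0.16,0.016,0],0.85],[[0,0,0],[0.2,0.02,0],0.85],[[0,0,0],[0.24,0.024,0],0.85],[[0,0,0],[0.28,0.028,0.01],0.85],[[0,0,0],[0.309,0.031,0.02],0.85],[[0,0,0],[0.309,0.031,0.02],0.85],[[0,0,0],[0.309,0.031,0.02],0.85],[[0,0,0],[0.309,0.031,0.02],0.85],[[0,0,0],[0.309,0.031,0.02],0.85]]'
python3 - <<'E'
from h import *
jars('wrist'); chain((547.5,271,26.5,96.4))
E
```

```text
time: 31.95
tool_pos: [548.7, 269.7, 121.0]
tcp_rot: [3.141, 0.0, 1.679]
contact_force: [0.2, -1.0, -0.7]
grip_width: 78.2
finger_force: 0.0
wrist [369.  58.] 3768 z 50.3 c [569.7 383.3] [46. 46.]
wrist [319. 206.] 2556 z 50.3 c [547.2 270.9] [46. 46.]
tilt [ 3.1411e+00 -1.0000e-04  1.6790e+00] w 77.587519224932 t 32.0
turn -0.20 shift [0.0013,-0.0011,0.0947]
```

```bash
python3 -m handwheel '[[[0,0,0],[0.0013,-0.0013,0.03],0.85],[[0,0,0],[0.0013,-0.0013,0.06],0.85],[[0,0,0],[0.0013,-0.0013,0.08],0.85],[[0,0,0],[0.0013,-0.0013,0.0947],0.85],[[0,0,0],[0.0013,-0.0013,0.0947],0.85],[[0,0,0],[0.0013,-0.0013,0.0947],0.3],[[0,0,0],[0.0013,-0.0013,0.0947],0.3],[[0,0,0],[0.0013,-0.0013,0.0947],0.3],[[0,0,0],[0.0013,-0.0013,0.0947],0.3],[[0,0,0],[0.0013,-0.0013,0.0947],0.3],[[0,0,0],[0.0013,-0.0013,0.0947],0.3]]'
python3 -m handwheel '[[[0,0,0],[0,0,-0.02],0.3],[[0,0,0],[0,0,-0.05],0.3],[[0,0,0],[0,0,-0.085],0.3],[[0,0,0],[0,0,-0.114],0.3],[[0,0,0],[0,0,-0.114],0.3],[[0,0,0],[0,0,-0.114],0.3],[[0,0,0],[0,0,-0.114],0.3],[[0,0,0],[0,0,-0.114],0.3]]'
python3 - <<'E'
from h import *
chain((633.1,-30,140,96.4))
E
```

```text
time: 33.1
tool_pos: [547.3, 272.3, 26.9]
tcp_rot: [3.14, -0.0, 1.681]
contact_force: [-0.7, 0.3, 4.1]
grip_width: 46.7
finger_force: 30.0
time: 33.9
tool_pos: [546.1, 271.8, 138.4]
tcp_rot: [-3.138, 0.001, 1.681]
contact_force: [-0.5, 0.4, -0.4]
grip_width: 46.5
finger_force: 30.0
tilt [-3.1385e+00  7.0000e-04  1.6806e+00] w 46.5104499000534 t 33.9
turn -0.11 shift [-0.3095,0.0534,-0.0016]
```

```bash
python3 -m handwheel '[[[0,0,0],[-0.0348,0.006,0],0.3],[[0,0,0],[-0.07,0.012,0],0.3],[[0,0,0],[-0.104,0.018,0],0.3],[[0,0,0],[-0.139,0.024,0],0.3],[[0,0,0],[-0.174,0.03,0],0.3],[[0,0,0],[-0.209,0.036,0],0.3],[[0,0,0],[-0.243,0.042,0],0.3],[[0,0,0],[-0.278,0.048,0],0.3],[[0,0,0],[-0.31,0.053,0],0.3],[[0,0,0],[-0.31,0.053,0],0.3],[[0,0,0],[-0.31,0.053,0],0.3],[[0,0,0],[-0.31,0.053,0],0.3]]'
python3 -m handwheel '[[[0,0,0],[0,0,0],0.3],[[0,0,0],[0,0,0],0.3],[[0,0,0],[0,0,0],0.3]]'
python3 - <<'E'
from h import *
chain((633.1,-30,70.5,96.4))
E
```

```text
time: 35.1
tool_pos: [633.0, -29.2, 139.4]
tcp_rot: [-3.14, -0.001, 1.681]
contact_force: [0.1, 0.8, -1.2]
grip_width: 46.2
finger_force: 30.0
time: 35.4
tool_pos: [633.5, -29.4, 140.3]
tcp_rot: [3.141, -0.0, 1.682]
contact_force: [0.2, 0.1, -1.0]
grip_width: 46.6
finger_force: 30.0
tilt [ 3.1414e+00 -1.0000e-04  1.6817e+00] w 46.57019573124322 t 35.4
turn -0.04 shift [-0.0005,-0.0005,0.0698]
```

```bash
python3 -m handwheel '[[[0,0,0],[-0.0005,-0.0005,0.03],0.3],[[0,0,0],[-0.0005,-0.0005,0.045],0.3],[[0,0,0],[-0.0005,-0.0005,0.055],0.3],[[0,0,0],[-0.0005,-0.0005,0.062],0.3],[[0,0,0],[-0.0005,-0.0005,0.067],0.3],[[0,0,0],[-0.0005,-0.0005,0.0693],0.3],[[0,0,0],[-0.0005,-0.0005,0.0693],0.3]]'
python3 -m handwheel '[[[0,0,0],[0,0,0],0.5],[[0,0,0],[0,0,0],0.6],[[0,0,0],[0,0,0],0.65],[[0,0,0],[0,0,0],0.65],[[0,0,0],[0,0,-0.02],0.65],[[0,0,0],[0,0,-0.05],0.65],[[0,0,0],[0,0,-0.07],0.65],[[0,0,0],[0,0,-0.07],0.85],[[0,0,0],[0,0,-0.07],0.85]]'
python3 - <<'E'
from h import *
jars('scene'); jars('wrist'); chain((570.3,384,120,96.4))
E
```

```text
time: 36.1
tool_pos: [633.5, -30.8, 71.3]
tcp_rot: [3.141, 0.0, 1.681]
contact_force: [0.5, -1.0, -2.2]
grip_width: 46.4
finger_force: 30.0
time: 37.0
tool_pos: [633.1, -30.7, 140.8]
tcp_rot: [3.141, 0.0, 1.681]
contact_force: [0.0, -0.1, -1.1]
grip_width: 71.2
finger_force: 0.0
scene [282. 184.] 123 z 92.9 c [549.4 -28.1] [46. 25.]
scene [272. 213.] 146 z 92.7 c [637.7 -24.3] [30. 46.]
scene [454. 238.] 292 z 49.4 c [571.2 385.2] [45. 45.]
wrist [208. 216.] 2889 z 94.3 c [550.1 -38.2] [46. 42.]
wrist [322. 220.] 3104 z 94.3 c [633.1 -32.3] [46. 46.]
tilt [-3.1393e+00 -7.0000e-04  1.6806e+00] w 76.65392583519787 t 37.1
turn -0.11 shift [0.4190,-0.0162,0.0194]
```

```bash
python3 -m handwheel '[[[0,0,0],[0.045,-0.002,0],0.85],[[0,0,0],[0.09,-0.004,0],0.85],[[0,0,0],[0.135,-0.006,0],0.85],[[0,0,0],[0.18,-0.007,0],0.85],[[0,0,0],[0.225,-0.009,0],0.85],[[0,0,0],[0.27,-0.011,0],0.85],[[0,0,0],[0.315,-0.012,0],0.85],[[0,0,0],[0.36,-0.014,0.01],0.85],[[0,0,0],[0.4,-0.016,0.02],0.85],[[0,0,0],[0.419,-0.016,0.02],0.85],[[0,0,0],[0.419,-0.016,0.02],0.85],[[0,0,0],[0.419,-0.016,0.02],0.85]]'
python3 -m handwheel '[[[0,0,0],[0,0,0],0.85],[[0,0,0],[0,0,0],0.85],[[0,0,0],[0,0,0],0.85]]'
python3 - <<'E'
from h import *
jars('wrist'); chain((570.3,384,26.5,96.4))
E
```

```text
time: 38.3
tool_pos: [570.8, 383.5, 119.5]
tcp_rot: [-3.14, 0.001, 1.681]
contact_force: [0.8, -0.7, -0.9]
grip_width: 77.7
finger_force: 0.0
time: 38.6
tool_pos: [571.8, 382.9, 121.1]
tcp_rot: [3.141, -0.0, 1.679]
contact_force: [1.2, -0.2, -0.5]
grip_width: 78.4
finger_force: 0.0
wrist [319. 206.] 2549 z 50.3 c [570.1 384. ] [46. 46.]
tilt [ 3.1412e+00 -1.0000e-04  1.6793e+00] w 77.90960393756536 t 38.65
turn -0.18 shift [0.0011,-0.0014,0.0946]
```

```bash
python3 -m handwheel '[[[0,0,0],[0.0012,-0.0015,0.03],0.85],[[0,0,0],[0.0012,-0.0015,0.06],0.85],[[0,0,0],[0.0012,-0.0015,0.08],0.85],[[0,0,0],[0.0012,-0.0015,0.0945],0.85],[[0,0,0],[0.0012,-0.0015,0.0945],0.85],[[0,0,0],[0.0012,-0.0015,0.0945],0.3],[[0,0,0],[0.0012,-0.0015,0.0945],0.3],[[0,0,0],[0.0012,-0.0015,0.0945],0.3],[[0,0,0],[0.0012,-0.0015,0.0945],0.3],[[0,0,0],[0.0012,-0.0015,0.0945],0.3],[[0,0,0],[0.0012,-0.0015,0.0945],0.3]]'
python3 -m handwheel '[[[0,0,0],[0,0,-0.02],0.3],[[0,0,0],[0,0,-0.05],0.3],[[0,0,0],[0,0,-0.085],0.3],[[0,0,0],[0,0,-0.114],0.3],[[0,0,0],[0,0,-0.114],0.3],[[0,0,0],[0,0,-0.114],0.3],[[0,0,0],[0,0,-0.114],0.3],[[0,0,0],[0,0,-0.114],0.3]]'
python3 - <<'E'
from h import *
chain((545,22.5,140,96.4))
E
```

```text
time: 39.75
tool_pos: [570.0, 385.2, 27.2]
tcp_rot: [3.14, -0.001, 1.681]
contact_force: [-0.3, -0.2, 3.2]
grip_width: 46.4
finger_force: 30.0
time: 40.55
tool_pos: [568.9, 384.5, 138.3]
tcp_rot: [-3.138, 0.001, 1.681]
contact_force: [-0.7, 0.5, -1.5]
grip_width: 46.3
finger_force: 30.0
tilt [-3.1384e+00  1.2000e-03  1.6806e+00] w 46.28655382076777 t 40.55
turn -0.11 shift [-0.3572,-0.0634,-0.0017]
```

```bash
python3 -m handwheel '[[[0,0,0],[-0.04,-0.007,0],0.3],[[0,0,0],[-0.08,-0.014,0],0.3],[[0,0,0],[-0.12,-0.021,0],0.3],[[0,0,0],[-0.16,-0.028,0],0.3],[[0,0,0],[-0.2,-0.035,0],0.3],[[0,0,0],[-0.24,-0.043,0],0.3],[[0,0,0],[-0.28,-0.05,0],0.3],[[0,0,0],[-0.32,-0.057,0],0.3],[[0,0,0],[-0.357,-0.064,0],0.3],[[0,0,0],[-0.357,-0.064,0],0.3],[[0,0,0],[-0.357,-0.064,0],0.3],[[0,0,0],[-0.357,-0.064,0],0.3]]'
python3 -m handwheel '[[[0,0,0],[0,0,0],0.3],[[0,0,0],[0,0,0],0.3],[[0,0,0],[0,0,0],0.3]]'
python3 - <<'E'
from h import *
chain((545,22.5,70.5,96.4))
E
```

```text
time: 41.75
tool_pos: [545.0, 24.0, 139.8]
tcp_rot: [-3.141, -0.001, 1.681]
contact_force: [-0.5, 0.5, -0.1]
grip_width: 46.7
finger_force: 30.0
time: 42.05
tool_pos: [545.2, 23.9, 140.3]
tcp_rot: [-3.142, -0.0, 1.682]
contact_force: [0.1, 0.0, 0.1]
grip_width: 46.3
finger_force: 30.0
tilt [-3.1416e+00 -1.0000e-04  1.6819e+00] w 46.30700970144859 t 42.05
turn -0.03 shift [-0.0014,-0.0003,0.0698]
```

```bash
python3 -m handwheel '[[[0,0,0],[-0.0009,-0.0003,0.03],0.3],[[0,0,0],[-0.0009,-0.0003,0.045],0.3],[[0,0,0],[-0.0009,-0.0003,0.055],0.3],[[0,0,0],[-0.0009,-0.0003,0.062],0.3],[[0,0,0],[-0.0009,-0.0003,0.067],0.3],[[0,0,0],[-0.0009,-0.0003,0.0693],0.3],[[0,0,0],[-0.0009,-0.0003,0.0693],0.3]]'
python3 -m handwheel '[[[0,0,0],[0,0,0],0.5],[[0,0,0],[0,0,0],0.6],[[0,0,0],[0,0,0],0.65],[[0,0,0],[0,0,0],0.65],[[0,0,0],[0,0,-0.02],0.65],[[0,0,0],[0,0,-0.05],0.65],[[0,0,0],[0,0,-0.075],0.65],[[0,0,0],[0,0,-0.075],0.6],[[0,0,0],[0,0,-0.075],0.5]]'
python3 - <<'E'
from h import *
jars('scene'); jars('wrist'); cap('top','top2.png'); chain((574,141,150,6.4))
im=cv2.imread('pics/top2.png')[120:300,150:450]; cv2.imwrite('pics/top2c.png',cv2.resize(im,None,fx=2.6,fy=2.6,interpolation=cv2.INTER_CUBIC))
E
```

```text
time: 42.75
tool_pos: [545.3, 22.2, 71.4]
tcp_rot: [3.141, 0.0, 1.681]
contact_force: [0.7, -0.2, -0.9]
grip_width: 46.4
finger_force: 30.0
time: 43.65
tool_pos: [545.1, 22.2, 146.3]
tcp_rot: [3.141, 0.0, 1.681]
contact_force: [0.2, -0.3, -0.3]
grip_width: 51.1
finger_force: 0.0
scene [278. 185.] 197 z 93.0 c [555.6 -37.8] [38. 45.]
scene [303. 188.] 192 z 93.0 c [550.   22.7] [38. 44.]
scene [269. 212.] 275 z 92.7 c [634.3 -30.8] [44. 45.]
wrist [322. 217.] 2973 z 94.3 c [544.9  21. ] [46. 46.]
wrist [321. 265.] 258 z 91.3 c [549.5 -19.6] [33.  8.]
wrist [321. 304.] 751 z 94.3 c [552.7 -53.5] [43. 18.]
tilt [-3.1394e+00 -5.0000e-04  1.6807e+00] w 46.325408861815525 t 43.8
turn 89.90 shift [0.1148,0.0426,-0.0052]
```

View pics/top2c.png

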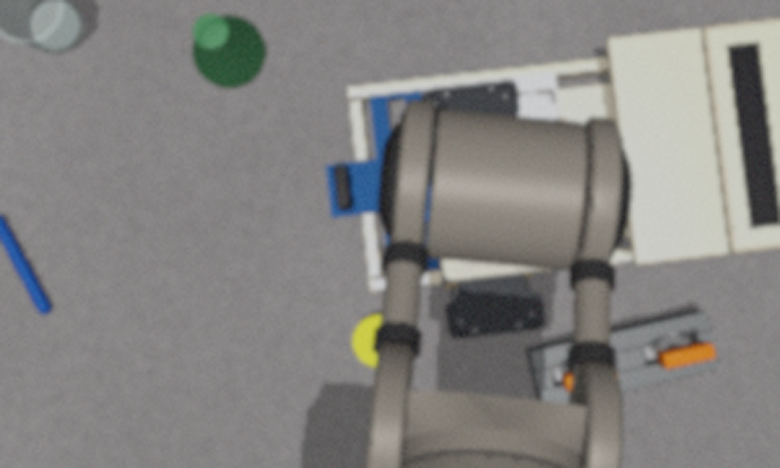

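The top view shows no jars left on the bench, the flask upright at (230,50), and the fin at (344,187). Next is pushing the tray home.

```bash
python3 -m handwheel '[[[0,0,8],[0.02,0.007,-0.005],0.5],[[0,0,16],[0.04,0.014,-0.005],0.5],[[0,0,24],[0.06,0.022,-0.005],0.5],[[0,0,32],[0.08,0.03,-0.005],0.5],[[0,0,40],[0.1,0.037,-0.005],0.5],[[0,0,48],[0.115,0.0425,-0.005],0.5],[[0,0,56],[0.115,0.0425,-0.005],0.5],[[0,0,64],[0.115,0.0425,-0.005],0.5],[[0,0,72],[0.115,0.0425,-0.005],0.5],[[0,0,80],[0.115,0.0425,-0.005],0.5],[[0,0,88],[0.115,0.0425,-0.005],0.5],[[0,0,90],[0.115,0.0425,-0.005],0.5]]'
python3 -m handwheel '[[[0,0,0],[0,0,0],0.5],[[0,0,0],[0,0,0],0.5],[[0,0,0],[0,0,0],0.5],[[0,0,0],[0,0,0],0.5]]'
python3 - <<'E'
from h import *
chain((574,141,57,6.4))
E
```

```text
time: 45.0
tool_pos: [574.1, 141.1, 149.7]
tcp_rot: [-3.142, 0.002, 0.105]
contact_force: [0.3, -0.1, -0.5]
grip_width: 46.0
finger_force: 0.0
time: 45.4
tool_pos: [574.6, 141.2, 150.8]
tcp_rot: [-3.142, 0.0, 0.11]
contact_force: [0.6, -0.1, 0.6]
grip_width: 45.9
finger_force: 0.0
tilt [-3.1415e+00  2.0000e-04  1.1040e-01] w 45.88368201781599 t 45.4
turn -0.08 shift [-0.0006,0.0001,0.0938]
```

```bash
python3 -m handwheel '[[[0,0,0],[0,0,0.04],0.5],[[0,0,0],[0,0,0.07],0.5],[[0,0,0],[0,0,0.09],0.5],[[0,0,0],[0,0,0.093],0.5],[[0,0,0],[0,0,0.093],0.5],[[0,0,0],[0,0,0.093],0],[[0,0,0],[0,0,0.093],0],[[0,0,0],[0,0,0.093],0],[[0,0,0],[0,0,0.093],0],[[0,0,0],[0,0,0.093],0],[[0,0,0],[0,0,0.093],0]]'
python3 -m handwheel '[[[0,0,0],[0,0.003,0],0],[[0,0,0],[0,0.008,0],0],[[0,0,0],[0,0.015,0],0],[[0,0,0],[0,0.022,0],0],[[0,0,0],[0,0.029,0],0],[[0,0,0],[0,0.036,0],0],[[0,0,0],[0,0.043,0],0],[[0,0,0],[0,0.05,0],0],[[0,0,0],[0,0.056,0],0],[[0,0,0],[0,0.06,0],0],[[0,0,0],[0,0.06,0],0],[[0,0,0],[0,0.06,0],0]]'
python3 - <<'E'
from h import *
chain((585.1,39.0,58.2,6.4))
E
```

```text
time: 46.5
tool_pos: [574.8, 141.2, 58.4]
tcp_rot: [-3.142, -0.001, 0.11]
contact_force: [-0.2, 0.4, 3.2]
grip_width: 11.3
finger_force: 30.0
time: 47.7
tool_pos: [581.5, 80.2, 58.4]
tcp_rot: [3.141, -0.001, 0.109]
contact_force: [-0.6, -2.4, 5.3]
grip_width: 11.7
finger_force: 30.0
tilt [ 3.1406e+00 -5.0000e-04  1.0930e-01] w 11.731154828091244 t 47.7
turn -0.14 shift [-0.0009,0.0413,0.0002]
```

```bash
python3 -m handwheel '[[[0,0,0],[0,0.004,0],0],[[0,0,0],[0,0.01,0],0],[[0,0,0],[0,0.017,0],0],[[0,0,0],[0,0.024,0],0],[[0,0,0],[0,0.03,0],0],[[0,0,0],[0,0.035,0],0],[[0,0,0],[0,0.039,0],0],[[0,0,0],[0,0.041,0],0],[[0,0,0],[0,0.042,0],0],[[0,0,0],[0,0.042,0],0],[[0,0,0],[0,0.042,0],0]]'
```

```text
time: 48.8
tool_pos: [586.0, 39.1, 58.4]
tcp_rot: [3.141, -0.001, 0.11]
contact_force: [-1.8, 1.2, 4.2]
grip_width: 11.7
finger_force: 30.0
```

```bash
python3 -m handwheel '[[[0,0,0],[0,0.001,0],0],[[0,0,0],[0,0.002,0],0],[[0,0,0],[0,0.002,0],0],[[0,0,0],[0,0.002,0],0]]'
```

```text
time: 49.2
tool_pos: [586.0, 39.1, 58.4]
tcp_rot: [-3.139, -0.001, 0.11]
contact_force: [-0.9, 8.1, 5.6]
grip_width: 11.8
finger_force: 30.0
```

The end stop is felt at 8 N and the tray is home. Now release and fetch the park1 key.

```bash
python3 -m handwheel '[[[0,0,0],[0,0,0],0.3],[[0,0,0],[0,0,0],0.5],[[0,0,0],[0,0,0],0.5],[[0,0,0],[0,0,-0.03],0.5],[[0,0,0],[0,0,-0.07],0.5],[[0,0,0],[0,0,-0.11],0.5],[[0,0,0],[0,0,-0.12],0.5],[[0,0,0],[0,0,-0.12],0.5],[[0,0,0],[0,0,-0.12],0.5]]'
python3 - <<'E'
from h import *
chain((402.6,-76.9,175,102.3))
c=cap('scene','s3.png'); jars('scene')
E
```

```text
time: 50.1
tool_pos: [585.3, 37.6, 176.6]
tcp_rot: [-3.141, 0.002, 0.11]
contact_force: [0.5, -0.2, -0.4]
grip_width: 46.1
finger_force: 0.0
tilt [-3.1413e+00  2.2000e-03  1.0960e-01] w 46.11964609503587 t 50.1
turn -96.02 shift [-0.1941,0.0938,0.0016]
scene [261. 183.] 234 z 92.7 c [557.  -77.8] [43. 46.]
```

```bash
python3 -m handwheel '[[[0,0,-8],[-0.03,0.015,0],0.5],[[0,0,-16],[-0.06,0.03,0],0.5],[[0,0,-24],[-0.09,0.045,0],0.5],[[0,0,-32],[-0.12,0.06,0],0.5],[[0,0,-40],[-0.15,0.075,0],0.5],[[0,0,-48],[-0.18,0.09,0],0.5],[[0,0,-56],[-0.194,0.094,0],0.5],[[0,0,-64],[-0.194,0.094,0],0.5],[[0,0,-72],[-0.194,0.094,0],0.5],[[0,0,-80],[-0.194,0.094,0],0.5],[[0,0,-88],[-0.194,0.094,0],0.5],[[0,0,-96],[-0.194,0.094,0],0.5]]'
python3 -m handwheel '[[[0,0,0],[0,0,0],0.5],[[0,0,0],[0,0,0],0.5],[[0,0,0],[0,0,0],0.5],[[0,0,0],[0,0,0],0.5]]'
python3 - <<'E'
from h import *
keys('wrist'); chain((402.6,-76.9,88.5,102.3))
E
```

```text
time: 51.4
tool_pos: [402.8, -76.7, 176.8]
tcp_rot: [-3.139, -0.002, 1.791]
contact_force: [-0.2, 0.6, -0.0]
grip_width: 45.7
finger_force: 0.0
time: 51.8
tool_pos: [403.4, -76.9, 177.8]
tcp_rot: [-3.141, -0.0, 1.784]
contact_force: [0.3, 0.0, -0.1]
grip_width: 46.1
finger_force: 0.0
wrist [319. 214.] 950 [401.7 -77.  120.3] 121.2 ((401.69793701171875, -77.9736099243164), (12.500656127929688, 45.27463912963867), 12.514535903930664)
wrist [319. 311.] 425 [ 420.1 -160.8  120.3] 121.0 ((420.0748291015625, -161.1571807861328), (12.818218231201172, 26.99175453186035), 12.420816421508789)
tilt [-3.1414e+00 -2.0000e-04  1.7842e+00] w 45.70602790422715 t 51.85
turn -0.08 shift [0.0002,-0.0008,0.0894]
```

View pics/s3.png

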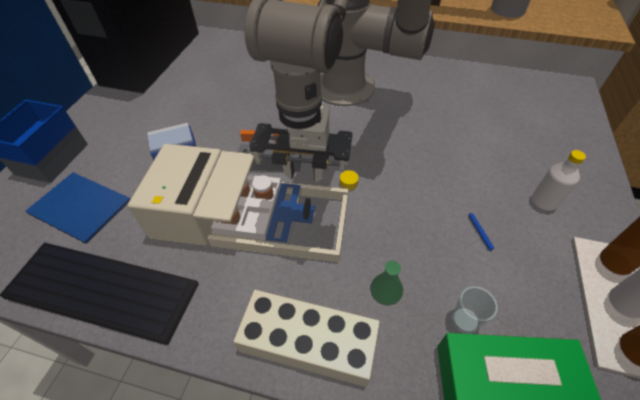

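The scene view shows the tray home with the jars upright in it, and the flask standing. I'll take the park1 key to the far slot it came from.

```bash
python3 -m handwheel '[[[0,0,0],[0.0002,-0.0009,0.04],0.5],[[0,0,0],[0.0002,-0.0009,0.07],0.5],[[0,0,0],[0.0002,-0.0009,0.085],0.5],[[0,0,0],[0.0002,-0.0009,0.089],0.5],[[0,0,0],[0.0002,-0.0009,0.089],0.5],[[0,0,0],[0.0002,-0.0009,0.089],0],[[0,0,0],[0.0002,-0.0009,0.089],0],[[0,0,0],[0.0002,-0.0009,0.089],0],[[0,0,0],[0.0002,-0.0009,0.089],0],[[0,0,0],[0.0002,-0.0009,0.089],0],[[0,0,0],[0.0002,-0.0009,0.089],0],[[0,0,0],[0.0002,-0.0009,0.089],0]]'
python3 -m handwheel '[[[0,0,0],[0,0,-0.01],0],[[0,0,0],[0,0,-0.03],0],[[0,0,0],[0,0,-0.06],0],[[0,0,0],[0,0,-0.09],0],[[0,0,0],[0,0,-0.111],0],[[0,0,0],[0,0,-0.111],0],[[0,0,0],[0,0,-0.111],0],[[0,0,0],[0,0,-0.111],0]]'
python3 - <<'E'
from h import *
chain((645.9,-10.9,200,6.4))
E
```

```text
time: 53.05
tool_pos: [402.7, -77.0, 89.3]
tcp_rot: [3.141, 0.0, 1.785]
contact_force: [-0.8, 0.0, 4.7]
grip_width: 13.6
finger_force: 30.0
time: 53.85
tool_pos: [401.8, -76.6, 198.9]
tcp_rot: [-3.14, -0.001, 1.785]
contact_force: [0.9, -0.5, -1.2]
grip_width: 13.6
finger_force: 30.0
tilt [-3.1396e+00 -1.5000e-03  1.7853e+00] w 13.593348130362541 t 53.85
turn 95.89 shift [0.0122,0.2525,-0.0011]
```

```bash
python3 -m handwheel '[[[0,0,8],[0.001,0.03,0],0],[[0,0,16],[0.003,0.06,0],0],[[0,0,24],[0.004,0.09,0],0],[[0,0,32],[0.006,0.12,0],0],[[0,0,40],[0.007,0.15,0],0],[[0,0,48],[0.009,0.18,0],0],[[0,0,56],[0.01,0.21,0],0],[[0,0,64],[0.011,0.24,0],0],[[0,0,72],[0.012,0.252,0],0],[[0,0,80],[0.012,0.252,0],0],[[0,0,88],[0.012,0.252,0],0],[[0,0,95.9],[0.012,0.252,0],0]]'
python3 -m handwheel '[[[0,0,0],[0,0,0],0],[[0,0,0],[0,0,0],0],[[0,0,0],[0,0,0],0],[[0,0,0],[0,0,0],0],[[0,0,0],[0,0,0],0]]'
python3 - <<'E'
from h import *
chain((645.9,-10.9,111,6.4))
E
```

```text
time: 55.05
tool_pos: [645.6, -11.3, 197.5]
tcp_rot: [-3.141, 0.004, 0.106]
contact_force: [-0.4, 0.9, -0.6]
grip_width: 13.9
finger_force: 30.0
time: 55.55
tool_pos: [646.2, -11.6, 200.0]
tcp_rot: [-3.142, -0.0, 0.113]
contact_force: [-1.4, 0.1, -0.9]
grip_width: 13.6
finger_force: 30.0
tilt [-3.1415 -0.      0.1125] w 13.628581368063053 t 55.55
turn 0.05 shift [-0.0002,-0.0007,0.0890]
```

```bash
python3 -m handwheel '[[[0,0,0],[-0.0002,-0.0007,0.03],0],[[0,0,0],[-0.0002,-0.0007,0.06],0],[[0,0,0],[-0.0002,-0.0007,0.08],0],[[0,0,0],[-0.0002,-0.0007,0.087],0],[[0,0,0],[-0.0002,-0.0007,0.087],0],[[0,0,0],[-0.0002,-0.0007,0.09],0],[[0,0,0],[-0.0002,-0.0007,0.093],0],[[0,0,0],[-0.0002,-0.0007,0.096],0],[[0,0,0],[-0.0002,-0.0007,0.096],0],[[0,0,0],[-0.0002,-0.0007,0.096],0]]'
```

```text
time: 56.55
tool_pos: [646.1, -10.8, 104.3]
tcp_rot: [-3.142, -0.0, 0.112]
contact_force: [0.1, 0.0, -1.4]
grip_width: 13.9
finger_force: 30.0
```

```bash
python3 -m handwheel '[[[0,0,0],[0,0,0.003],0],[[0,0,0],[0,0,0.006],0],[[0,0,0],[0,0,0.009],0],[[0,0,0],[0,0,0.012],0],[[0,0,0],[0,0,0.015],0],[[0,0,0],[0,0,0.015],0],[[0,0,0],[0,0,0.015],0]]'
```

```text
time: 57.25
tool_pos: [646.0, -10.9, 88.9]
tcp_rot: [-3.141, 0.0, 0.112]
contact_force: [0.0, -0.6, -0.6]
grip_width: 13.6
finger_force: 30.0
```

```bash
python3 -m handwheel '[[[0,0,0],[0,0,0.002],0],[[0,0,0],[0,0,0.003],0],[[0,0,0],[0,0,0.0038],0],[[0,0,0],[0,0,0.0038],0],[[0,0,0],[0,0,0.0038],0]]'
python3 -m handwheel '[[[0,0,-8],[0,0,0],0],[[0,0,-16],[0,0,0],0],[[0,0,-24],[0,0,0],0],[[0,0,-32],[0,0,0],0],[[0,0,-40],[0,0,0],0],[[0,0,-48],[0,0,0],0],[[0,0,-56],[0,0,0],0],[[0,0,-64],[0,0,0],0],[[0,0,-72],[0,0,0],0],[[0,0,-80],[0,0,0],0],[[0,0,-88],[0,0,0],0],[[0,0,-90],[0,0,0],0]]'
python3 -m handwheel '[[[0,0,0],[0,0,0],0],[[0,0,0],[0,0,0],0],[[0,0,0],[0,0,0],0]]'
```

```text
time: 57.75
tool_pos: [646.0, -10.8, 85.4]
tcp_rot: [-3.142, -0.0, 0.112]
contact_force: [-0.4, 0.5, -0.7]
grip_width: 13.9
finger_force: 30.0
time: 58.95
tool_pos: [646.1, -11.0, 85.4]
tcp_rot: [3.141, 0.0, 1.687]
contact_force: [-0.1, -0.6, -0.1]
grip_width: 13.7
finger_force: 30.0
time: 59.25
tool_pos: [646.1, -10.9, 85.3]
tcp_rot: [3.141, 0.0, 1.682]
contact_force: [-0.8, 0.1, 0.3]
grip_width: 13.8
finger_force: 30.0
```

Turned without resistance. Release, rise, check, and go for the second key.

```bash
python3 -m handwheel '[[[0,0,0],[0,0,0],0.15],[[0,0,0],[0,0,0],0.3],[[0,0,0],[0,0,0],0.45],[[0,0,0],[0,0,0],0.5],[[0,0,0],[0,0,-0.03],0.5],[[0,0,0],[0,0,-0.07],0.5],[[0,0,0],[0,0,-0.092],0.5],[[0,0,0],[0,0,-0.092],0.5],[[0,0,0],[0,0,-0.092],0.5],[[0,0,0],[0,0,-0.092],0.5]]'
python3 - <<'E'
from h import *
keys('wrist'); keys('scene'); chain((421.7,-163,178,102.3))
E
```

```text
time: 60.25
tool_pos: [645.1, -10.8, 175.6]
tcp_rot: [-3.139, -0.001, 1.682]
contact_force: [0.5, 0.1, -0.6]
grip_width: 46.1
finger_force: 0.0
wrist [322. 214.] 865 [645.1 -10.6 116.3] 117.2 ((645.453125, -11.673271179199219), (12.737338066101074, 44.24268341064453), 7.074260234832764)
scene [276. 214.] 157 [650.7  -7.4 113.2] 115.6 ((647.1868896484375, -9.024505615234375), (13.77646255493164, 44.30238342285156), 4.917165756225586)
tilt [-3.1388e+00 -8.0000e-04  1.6824e+00] w 45.70945478337801 t 60.35
turn -5.91 shift [-0.1264,-0.2391,-0.0024]
```

```bash
python3 -m handwheel '[[[0,0,-5.9],[-0.021,-0.04,0],0.5],[[0,0,-5.9],[-0.042,-0.08,0],0.5],[[0,0,-5.9],[-0.063,-0.12,0],0.5],[[0,0,-5.9],[-0.084,-0.16,0],0.5],[[0,0,-5.9],[-0.105,-0.2,0],0.5],[[0,0,-5.9],[-0.1264,-0.2391,0],0.5],[[0,0,-5.9],[-0.1264,-0.2391,0],0.5],[[0,0,-5.9],[-0.1264,-0.2391,0],0.5],[[0,0,-5.9],[-0.1264,-0.2391,0],0.5],[[0,0,-5.9],[-0.1264,-0.2391,0],0.5]]'
python3 - <<'E'
from h import *
chain((421.6,-163,89,102.3))
E
```

```text
time: 61.35
tool_pos: [423.3, -162.5, 176.9]
tcp_rot: [3.142, -0.0, 1.787]
contact_force: [0.6, 1.1, -0.5]
grip_width: 45.9
finger_force: 0.0
tilt [ 3.1415e+00 -3.0000e-04  1.7869e+00] w 45.899194245481176 t 61.35
turn 0.08 shift [-0.0001,-0.0018,0.0879]
```

```bash
python3 -m handwheel '[[[0,0,0],[0,-0.0016,0.04],0.5],[[0,0,0],[0,-0.0016,0.07],0.5],[[0,0,0],[0,-0.0016,0.085],0.5],[[0,0,0],[0,-0.0016,0.088],0.5],[[0,0,0],[0,-0.0016,0.088],0.5],[[0,0,0],[0,-0.0016,0.088],0],[[0,0,0],[0,-0.0016,0.088],0],[[0,0,0],[0,-0.0016,0.088],0],[[0,0,0],[0,-0.0016,0.088],0],[[0,0,0],[0,-0.0016,0.088],0],[[0,0,0],[0,-0.0016,0.088],0],[[0,0,0],[0,-0.0016,0.088],0]]'
python3 -m handwheel '[[[0,0,0],[0,0,-0.01],0],[[0,0,0],[0,0,-0.03],0],[[0,0,0],[0,0,-0.06],0],[[0,0,0],[0,0,-0.09],0],[[0,0,0],[0,0,-0.111],0],[[0,0,0],[0,0,-0.111],0],[[0,0,0],[0,0,-0.111],0],[[0,0,0],[0,0,-0.111],0]]'
python3 - <<'E'
from h import *
chain((535.4,-23.4,200,6.4))
E
```

```text
time: 62.55
tool_pos: [421.1, -163.5, 89.5]
tcp_rot: [3.141, 0.0, 1.785]
contact_force: [-0.4, 0.4, 3.1]
grip_width: 13.8
finger_force: 30.0
time: 63.35
tool_pos: [420.1, -163.0, 199.0]
tcp_rot: [-3.14, -0.002, 1.785]
contact_force: [-0.4, 0.9, -0.3]
grip_width: 13.8
finger_force: 30.0
tilt [-3.1398e+00 -1.9000e-03  1.7854e+00] w 13.788806877510774 t 63.35
turn 95.89 shift [0.1118,0.1424,-0.0010]
```

```bash
python3 -m handwheel '[[[0,0,8],[0.014,0.018,0],0],[[0,0,16],[0.028,0.036,0],0],[[0,0,24],[0.042,0.053,0],0],[[0,0,32],[0.056,0.071,0],0],[[0,0,40],[0.07,0.089,0],0],[[0,0,48],[0.084,0.107,0],0],[[0,0,56],[0.098,0.125,0],0],[[0,0,64],[0.1118,0.142,0],0],[[0,0,72],[0.1118,0.142,0],0],[[0,0,80],[0.1118,0.142,0],0],[[0,0,88],[0.1118,0.142,0],0],[[0,0,95.9],[0.1118,0.142,0],0]]'
python3 -m handwheel '[[[0,0,0],[0,0,0],0],[[0,0,0],[0,0,0],0],[[0,0,0],[0,0,0],0],[[0,0,0],[0,0,0],0],[[0,0,0],[0,0,0],0]]'
python3 - <<'E'
from h import *
chain((535.1,-23.4,105,6.4))
E
```

```text
time: 64.55
tool_pos: [535.1, -23.7, 198.4]
tcp_rot: [-3.141, 0.003, 0.106]
contact_force: [0.7, -0.3, -1.0]
grip_width: 13.7
finger_force: 30.0
time: 65.05
tool_pos: [535.8, -24.0, 200.2]
tcp_rot: [-3.141, 0.0, 0.113]
contact_force: [-0.1, -0.4, -1.4]
grip_width: 13.5
finger_force: 30.0
tilt [-3.1415e+00  1.0000e-04  1.1250e-01] w 13.53356285501318 t 65.05
turn 0.05 shift [-0.0006,-0.0007,0.0952]
```

```bash
python3 -m handwheel '[[[0,0,0],[-0.0006,-0.0007,0.03],0],[[0,0,0],[-0.0006,-0.0007,0.06],0],[[0,0,0],[-0.0006,-0.0007,0.08],0],[[0,0,0],[-0.0006,-0.0007,0.087],0],[[0,0,0],[-0.0006,-0.0007,0.087],0],[[0,0,0],[-0.0006,-0.0007,0.09],0],[[0,0,0],[-0.0006,-0.0007,0.093],0],[[0,0,0],[-0.0006,-0.0007,0.096],0],[[0,0,0],[-0.0006,-0.0007,0.096],0],[[0,0,0],[-0.0006,-0.0007,0.096],0]]'
```

```text
time: 66.05
tool_pos: [535.2, -23.4, 104.4]
tcp_rot: [-3.142, -0.0, 0.112]
contact_force: [0.2, -0.1, -1.3]
grip_width: 13.8
finger_force: 30.0
```

```bash
python3 -m handwheel '[[[0,0,0],[0,0,0.003],0],[[0,0,0],[0,0,0.006],0],[[0,0,0],[0,0,0.009],0],[[0,0,0],[0,0,0.012],0],[[0,0,0],[0,0,0.015],0],[[0,0,0],[0,0,0.015],0],[[0,0,0],[0,0,0.015],0]]'
```

```text
time: 66.75
tool_pos: [535.1, -23.4, 89.2]
tcp_rot: [-3.141, 0.0, 0.112]
contact_force: [-0.1, -0.7, -0.6]
grip_width: 13.6
finger_force: 30.0
```

```bash
python3 -m handwheel '[[[0,0,0],[0,0,0.002],0],[[0,0,0],[0,0,0.003],0],[[0,0,0],[0,0,0.0037],0],[[0,0,0],[0,0,0.0037],0],[[0,0,0],[0,0,0.0037],0]]'
python3 -m handwheel '[[[0,0,-8],[0,0,0],0],[[0,0,-16],[0,0,0],0],[[0,0,-24],[0,0,0],0],[[0,0,-32],[0,0,0],0],[[0,0,-40],[0,0,0],0],[[0,0,-48],[0,0,0],0],[[0,0,-56],[0,0,0],0],[[0,0,-64],[0,0,0],0],[[0,0,-72],[0,0,0],0],[[0,0,-80],[0,0,0],0],[[0,0,-88],[0,0,0],0],[[0,0,-90],[0,0,0],0]]'
python3 -m handwheel '[[[0,0,0],[0,0,0],0],[[0,0,0],[0,0,0],0],[[0,0,0],[0,0,0],0]]'
```

```text
time: 67.25
tool_pos: [535.2, -23.3, 85.6]
tcp_rot: [-3.142, -0.0, 0.112]
contact_force: [-0.5, -0.2, -0.1]
grip_width: 13.9
finger_force: 30.0
time: 68.45
tool_pos: [535.2, -23.3, 85.6]
tcp_rot: [3.141, -0.0, 1.687]
contact_force: [-0.6, 0.6, -0.6]
grip_width: 13.6
finger_force: 30.0
time: 68.75
tool_pos: [535.2, -23.3, 85.6]
tcp_rot: [3.141, -0.0, 1.682]
contact_force: [-0.2, 0.2, -1.8]
grip_width: 13.8
finger_force: 30.0
```

```bash
python3 -m handwheel '[[[0,0,0],[0,0,0],0.15],[[0,0,0],[0,0,0],0.3],[[0,0,0],[0,0,0],0.45],[[0,0,0],[0,0,0],0.5],[[0,0,0],[0,0,-0.03],0.5],[[0,0,0],[0,0,-0.07],0.5],[[0,0,0],[0,0,-0.11],0.5],[[0,0,0],[0,0,-0.13],0.5],[[0,0,0],[0,0,-0.13],0.5],[[0,0,0],[0,0,-0.13],0.5]]'
python3 - <<'E'
from h import *
keys('wrist'); keys('scene'); cap('scene','s4.png'); cap('wrist','w5.png')
im=cv2.imread('pics/s4.png')[110:320,120:440]; cv2.imwrite('pics/s4c.png',cv2.resize(im,None,fx=2.5,fy=2.5,interpolation=cv2.INTER_CUBIC))
E
```

```text
time: 69.75
tool_pos: [534.9, -23.3, 215.3]
tcp_rot: [3.141, -0.0, 1.682]
contact_force: [-0.9, -0.4, -1.0]
grip_width: 46.1
finger_force: 0.0
wrist [320. 198.] 654 [534.2 -22.1 116.3] 117.2 ((534.61669921875, -23.03289222717285), (12.30675983428955, 44.4251708984375), 5.906155586242676)
wrist [446. 200.] 533 [645.3 -11.7 116.4] 117.2 ((645.1958618164062, -11.947702407836914), (12.298063278198242, 44.41494369506836), 5.808309078216553)
scene [286. 176.] 147 [540.  -20.2 113.4] 116.1 ((536.4782104492188, -20.80594253540039), (15.24990177154541, 44.50032424926758), 4.65477991104126)
scene [276. 213.] 154 [650.3  -8.8 114. ] 115.8 ((647.3583984375, -9.301185607910156), (14.717013359069824, 43.95235824584961), 7.9527482986450195)
```

View pics/s4c.png

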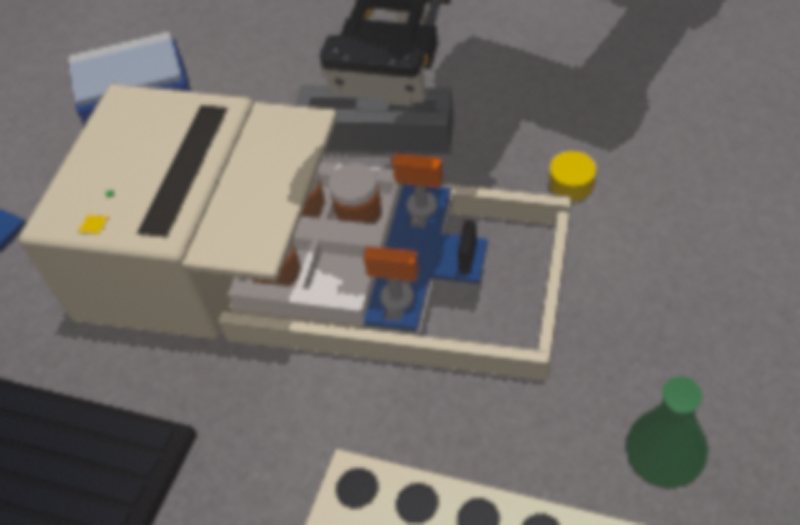

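View pics/w5.png

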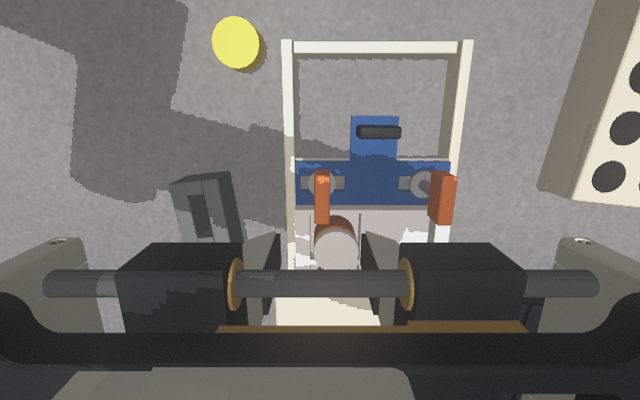

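Both handles are back in their slots at (322,197) and (441,198) in the wrist view. Their tops are at 116 mm, square across the slots. The scene crop shows three jars upright in the tray, the tray home, and the flask standing. Handing in.

```bash
python3 -c "
from plant import close_job; print(close_job())"
```

```text
the job is handed in; nothing more can be done
None
```

I handed the job in at about 70 s: the tray is fully home, the three jars present stand upright in it, both keys are seated and turned square across their slots, and the flask is still standing; `close_job()` gave no verdict.

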